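Switch on the bench balance, stack its discs and pour the balls under the shelf

TASK

First, while the balance's plate and the pan are still empty, slide the flush switch of the grey bench balance fully on. Then stack all the loose steel discs flat and centred on its round plate, and pour all the steel balls from the dipper cup into the pan under the low shelf without knocking the cup against the shelf board. Finish with the empty cup standing upright on the rubber mat on top of the shelf, and leave the other things on the table where they are.

Things in the scene. Friction and masses are not known exactly. Their poses are not given: they have to be found in the camera images.
- pan (a point): Centre of the inner floor of the weighing pan, 4 mm above the table: a fixed open aluminium tray under a low plywood shelf board, inside 104 mm (x) by 132 mm (y), walls 35 mm high. Axes are the bay's: +x points in under the board, away from the open front; +y left; z up.
- bay: The whole fixed bay; origin on the table under the pan's centre, axes as pan. Its shelf board covers x -45 to +85, y -78 to +78 mm, underside 170 and top 182 mm above the table. Side panels (inner faces at y = +72 and -72 mm) carry it from x = +15 to +85 mm; the front, and the sides forward of x = +15, are open.
- mat (a point): Centre of the top face of the round black rubber mat (72 mm across, 2 mm thick) fixed on top of the shelf board, 184 mm above the table: the cup's place. Axes as pan; it lies 18 mm further in (+x) than the pan's centre.
- cup_grip (a point): Grip point of the dipper cup: on the axis of its straight black handle (14 mm wide, 16 mm high, level, from 53 to 173 mm from the bowl's centre), 122 mm from the bowl's centre, 38 mm above the foot's underside. +x points along the handle to the bowl, z up. At the start the cup stands on the mat on the shelf, holding the balls, its handle reaching out over the open front.
- cup_mouth (a point): Centre of the cup's mouth, 34 mm above its foot's underside; axes as cup_grip. The bowl is round, flared, of steel: foot 48 mm, rim 92 mm across, 34 mm high, wall 3 mm, walls leaning out 33 degrees from upright, so it empties only when rolled past 57 degrees (75 is sure). Cup about 0.12 kg; it stands by itself, empty or full.
- plate (a point): Centre of the top face of the balance's round aluminium plate (80 mm across), 39 mm above the table. Axes of the balance: a fixed grey housing 100 (x) by 180 (y) by 32 mm high, the plate on its right half (-y), the switch slot in its left half (+y).
- slot (a point): Centre of the switch slot at the level of the housing's top face (32 mm above the table): a recess 74 mm long (along the housing's y), 36 mm wide (x) and 11 mm deep. Axes as plate; 90 mm from the plate's centre towards +y.
- nub (a point): Centre of the top face of the switch's black slider, 31 mm above the table, flush in the slot: 10 mm long (along the slot), 28 mm wide, 9.5 mm high. Axes as plate. Off, its centre is 12 mm to the plate's side (-y) of the slot's centre; this leaves 44 mm of free slot on its far (+y) side for shut fingertips to enter and push it.
- switch (a joint): Position of the switch slider in metres: 0 is off, it slides towards the plate (-y of the balance) and stops at 0.016, fully on. It resists with about 1.5 N and stays where it is left.
- disc0_mid (a point): Centre (half-way up) of a plain dark steel disc, 48 mm across and 14 mm thick, about 0.1 kg, lying flat on the table; z is its axis. All discs are alike; two or three are present.
- disc1_mid (a point): Centre (half-way up) of a plain dark steel disc, 48 mm across and 14 mm thick, about 0.1 kg, lying flat on the table; z is its axis. All discs are alike; two or three are present.
- disc2_mid (a point): Centre (half-way up) of a plain dark steel disc, 48 mm across and 14 mm thick, about 0.1 kg, lying flat on the table; z is its axis. All discs are alike; two or three are present.
- ball0_center (a point): Centre of a steel ball 16 mm across, about 15 g, at the start in the cup. All balls are alike; three to six are present.
- ball1_center (a point): Centre of a steel ball 16 mm across, about 15 g, at the start in the cup. All balls are alike; three to six are present.
- ball2_center (a point): Centre of a steel ball 16 mm across, about 15 g, at the start in the cup. All balls are alike; three to six are present.
- ball3_center (a point): Centre of a steel ball 16 mm across, about 15 g, at the start in the cup. All balls are alike; three to six are present.
- ball4_center (a point): Centre of a steel ball 16 mm across, about 15 g, at the start in the cup. All balls are alike; three to six are present.
- ball5_center (a point): Centre of a steel ball 16 mm across, about 15 g, at the start in the cup. All balls are alike; three to six are present.
- card_stack: Bystander, not part of the job: banded stack of four plug-in cards, 68 x 96 x 22 mm. Origin under its centre.
- mouse: Bystander, not part of the job: old beige computer mouse, 99 x 79 x 34 mm. Origin under its centre.
- tied_lead: Bystander, not part of the job: small coil of dark cable held by a strap, 80 x 67 x 27 mm. Origin under its centre.
- marker_black: Bystander, not part of the job: black felt marker lying down, 113 mm long, 16 mm thick. Origin under its centre.
- stepper_0: Bystander, not part of the job: small silver stepper motor with a short cable, 56 x 91 x 32 mm. Origin under its centre.

How it is judged:
On the way, in this order (a step that is already met when the one before it is completed fails the run):
1. the switch is slid on while plate and pan are still empty (value of joint switch above 0.0125 m and horizontal distance between each of disc0_mid, disc1_mid, disc2_mid and plate above 0.06 m and not (x of ball0_center in the frame of pan between -0.056 and 0.056 m and y of ball0_center in the frame of pan between -0.07 and 0.07 m and z of ball0_center in the frame of pan below 0.045 m) and not (x of ball1_center in the frame of pan between -0.056 and 0.056 m and y of ball1_center in the frame of pan between -0.07 and 0.07 m and z of ball1_center in the frame of pan below 0.045 m) and not (x of ball2_center in the frame of pan between -0.056 and 0.056 m and y of ball2_center in the frame of pan between -0.07 and 0.07 m and z of ball2_center in the frame of pan below 0.045 m) and not (x of ball3_center in the frame of pan between -0.056 and 0.056 m and y of ball3_center in the frame of pan between -0.07 and 0.07 m and z of ball3_center in the frame of pan below 0.045 m) and not (x of ball4_center in the frame of pan between -0.056 and 0.056 m and y of ball4_center in the frame of pan between -0.07 and 0.07 m and z of ball4_center in the frame of pan below 0.045 m) and not (x of ball5_center in the frame of pan between -0.056 and 0.056 m and y of ball5_center in the frame of pan between -0.07 and 0.07 m and z of ball5_center in the frame of pan below 0.045 m)), for 0.2 s.
2. all balls lie in the pan (x of ball0_center in the frame of pan between -0.056 and 0.056 m and y of ball0_center in the frame of pan between -0.07 and 0.07 m and z of each of ball0_center, ball1_center, ball2_center, ball3_center, ball4_center, ball5_center in the frame of pan below 0.045 m and x of ball1_center in the frame of pan between -0.056 and 0.056 m and y of ball1_center in the frame of pan between -0.07 and 0.07 m and x of ball2_center in the frame of pan between -0.056 and 0.056 m and y of ball2_center in the frame of pan between -0.07 and 0.07 m and x of ball3_center in the frame of pan between -0.056 and 0.056 m and y of ball3_center in the frame of pan between -0.07 and 0.07 m and x of ball4_center in the frame of pan between -0.056 and 0.056 m and y of ball4_center in the frame of pan between -0.07 and 0.07 m and x of ball5_center in the frame of pan between -0.056 and 0.056 m and y of ball5_center in the frame of pan between -0.07 and 0.07 m), for 0.2 s.
At the end, for the whole second after the job is handed in: The switch is on (at least 12.5 of its 16 mm), every disc present lies flat in one stack on the plate with its centre within 8 mm of the plate's centre, every ball present lies in the pan, and the cup stands upright on the mat on top of the shelf board, its centre within 28 mm of the mat's centre (all of step 2 and value of joint switch above 0.0125 m and horizontal distance between each of disc0_mid, disc1_mid, disc2_mid and plate below 0.008 m and angle between each of disc0_mid, disc1_mid, disc2_mid, cup_mouth's own z axis and vertical below 0.1 rad and z of disc0_mid in the frame of plate between 0 and 0.042 m and z of disc1_mid in the frame of plate between 0 and 0.042 m and z of disc2_mid in the frame of plate between 0 and 0.042 m and horizontal distance between cup_mouth and mat below 0.028 m and z of cup_mouth in the frame of mat between 0.028 and 0.042 m); the robot touches nothing.
It fails at once if the cup is knocked against the bay with more than 30 N (contact force between cup and bay above 30 N).
It fails at once if a bystander is shifted by more than 4 cm (distance of any of card_stack, mouse, tied_lead, marker_black, stepper_0 from where it was at the start of the episode above 0.04 m).
Of ball0, ball1, ball2, ball3, ball4, ball5 only 3 to 6 are there at a start; the rules pass over those that are not, and their reading is None.
Of disc0, disc1, disc2 only 2 to 3 are there at a start; the rules pass over those that are not, and their reading is None.
At some moment in a run one of cup may be knocked a few centimetres aside while the robot is not near it.
It also fails if it takes over 208 s, if anything falls off the work surface, if the arm or the gripper's body presses on something with over 40 N, if the wrist force passes 120 N, or if a joint passes its speed limit or range.

ROBOT

A 6-joint arm with a two-finger parallel gripper is mounted at the origin on a cart in front of the work surface, level with it; the furniture and walls round the work are solid. World frame = base frame: x ahead of the robot, y to its left, z up, the work surface at z = 0. Lengths are in m, angles in rad, forces in N, time in s.
With the tool pointing down it reaches from about 0.35 to 0.85 m from the base axis. Payload 8.1 kg.
Tool frame: the origin (TCP) lies at the centre of the arm's flange, where the gripper is bolted on; the fingertips stand 186 mm ahead of it and the grasp point (between the pads) lies 167 mm ahead of it (robot.grasp_offset is the distance from the TCP to the grasp point, in m); z points along the fingers, y is the line along which they close (so a half turn about z gives the same grasp; the last joint's range is limited). The gripper opens to 93 mm and grips with 3 to 60 N. Pads are 15 mm wide; open, the fingers measure 128 mm over their backs; the gripper's body (75 mm by 188 mm) begins 65 mm behind the grasp point.
Start: joints at [-1.371, 0.13, 1.488, -0, 1.523, -0.085], TCP at [0.169, -0.576, 0.405] pointing down, gripper open.
Joint ranges: [-2.96, 2.96], [-0.89, 2.26], [0.02, 2.5], [-1.34, 4.48], [0, 2.73], [-2.66, 2.66]. Speed limits (rad/s): [2.39, 2.39, 2.79, 3.14, 3.14, 3.14].

INTERFACE

Orientations are given as a rotation vector (axis times angle).
In Python, from plant import robot gives the robot as it stands.
- The arm moves only by the tool drive_tool, never from a script. Its argument "moves" is one flat list of numbers, 7 for each row, row after row: the finger opening in mm, from 0 to 93, then the shift along the tool's x, y, z in mm, then the turn, a rotation vector about the tool's x, y, z in degrees. A call has 1 to 8 rows; each row shifts and turns the commanded pose from where the row before left it, along the tool's axes as they then stand; what a row does not reach is not made up. A row lasts 1/10 s, in which the tool goes at most 50 mm and 8.59 degrees, less where a joint would pass 70% of its speed; a pose out of reach is approached as far as the arm can. A call is refused whole if a number of a shift passes 50 or a number of a turn 8.59, either way. A call with a gripper value outside its range is refused whole. The fingers move at their own pace and stop on an object; "grip_force" is the grip in N (left out, the last holds). Time passes only in rows, so rows that do not move let the fingers close. It gives the time, the measured TCP pose, the force, the opening and the grip force at its end, in the units of the state.
- robot.read_state(): the state, without advancing time (a new reading comes with each control period).
- robot.read_camera(name): name is "side" or "top"; returns a dict with "color" (420x560x3 uint8, red, green, blue), "depth" (420x560 float32, m along the optical axis (not along the pixel's ray), 0 where there is no reading), "mtx" (3x3 intrinsics, pixels), "dist_coeffs" ([k1, k2, p1, p2, k3] as OpenCV has them; the pictures are not rectified), "R" (3x3) and "t" (3): a world point X has camera coordinates R X + t. Camera axes: x right, y down, z forward; pixel columns grow to the right and rows downward; lengths in m; the calibration is good to about 2 mm. A picture is of the moment at which its call begins.
- robot.close_job(): hands the job in; it is judged then, once.
The state is a dict: "t": time; "q": joint angles; "dq": joint speeds; "joint_torque": joint torques, N m; "tool_pos": TCP position; "orientation": TCP orientation; "force": force on the tool from outside, world axes, zero at the start; "wrist_torque": the same for the moment, N m; "opening": finger opening in m; "gripper_force": force on a finger pad.
Only numpy, scipy, OpenCV 4.12 (cv2) and the standard library are available. Lean on these libraries where they do the work, as an engineer would, in place of code of your own. Each camera call takes 0.05 s, during which the arm holds its last target. There are 200 camera calls.

## Working session

There is one attempt and no reset: what is moved stays moved. The work goes in short steps, Python scripts to look and compute and a tool call to move; the robot and the scene stay as the last step left them, time stands still between calls to the robot, and variables do not carry over. Pictures are saved under pics/ and viewed, at most 17 in all, crops included, and the job is handed in when it is done.

Besides the shell and the picture viewer there is one more tool, called after "Request:" by a JSON object that holds its "method" and its "body". drive_tool: Moves the arm, as the interface text tells. Its arguments: {"type":"object","properties":{"moves":{"type":"array","items":{"type":"number"}},"grip_force":{"type":"number"}},"required":["moves"]}

```bash
ls; mkdir -p pics; cat > h.py <<'E'
import numpy as np, cv2
from plant import robot
from scipy.spatial.transform import Rotation as Rot
def cam(n):
    c=robot.read_camera(n); np.savez(''+n+'.npz',**c); return c
def ray(c,uv):
    p=cv2.undistortPoints(np.array(uv,float).reshape(-1,1,2),c['mtx'],c['dist_coeffs']).reshape(-1,2)
    d=np.c_[p,np.ones(len(p))]@c['R']; o=-c['R'].T@c['t']; return o,d
def onz(c,uv,z):
    o,d=ray(c,uv); return o+d*((z-o[2])/d[:,2])[:,None]
def proj(c,X):
    return cv2.projectPoints(np.array(X,float).reshape(-1,3),cv2.Rodrigues(c['R'])[0],c['t'],c['mtx'],c['dist_coeffs'])[0].reshape(-1,2)
def cloud(c):
    h,w=c['depth'].shape; u,v=np.meshgrid(np.arange(w),np.arange(h))
    p=cv2.undistortPoints(np.stack([u,v],-1).reshape(-1,1,2).astype(float),c['mtx'],c['dist_coeffs']).reshape(h,w,2)
    P=np.dstack([p,np.ones((h,w))])*c['depth'][...,None]
    return (P-c['t'])@c['R']
def save(c,f,crop=None,s=1):
    im=c['color'][...,::-1]
    if crop: im=im[crop[1]:crop[3],crop[0]:crop[2]]
    cv2.imwrite('pics/'+f,cv2.resize(im,None,fx=s,fy=s,interpolation=cv2.INTER_CUBIC))
E
python3 - <<'E'
from h import *
for n in('top','side'):
    c=cam(n); save(c,n+'0.png',s=1.4); print(n,-c['R'].T@c['t'],c['R'][2])
print(robot.read_state())
E
```

```text
pics
top [ 0.30328591 -0.04755778  1.24164523] [ 0.21356894  0.00708344 -0.97690232]
side [0.36985896 0.86211967 0.87537216] [ 0.12491551 -0.7728453  -0.62217864]
{'t': 0.1, 'q': array([-1.37137965e+00,  1.31091672e-01,  1.48916588e+00,  3.96312954e-05,
        1.52302286e+00, -8.54436344e-02]), 'dq': array([ 0.00025222, -0.00334668, -0.00250656, -0.00047455,  0.00141478,
        0.0008973 ]), 'joint_torque': array([ 1.30668468e-03, -5.61341929e+01, -4.93095767e+01,  7.71426922e-02,
        2.90175725e-02, -2.17341255e-05]), 'tool_pos': array([ 0.16857631, -0.57561495,  0.40379097]), 'orientation': array([-3.10811100e+00, -4.45703688e-01,  8.88709706e-05]), 'force': array([0.45505331, 0.1511955 , 0.02041311]), 'wrist_torque': array([-0.0318403 , -0.00731713,  0.01244697]), 'gripper_force': 0.0, 'opening': 0.09296657203249742}
```

View pics/top0.png

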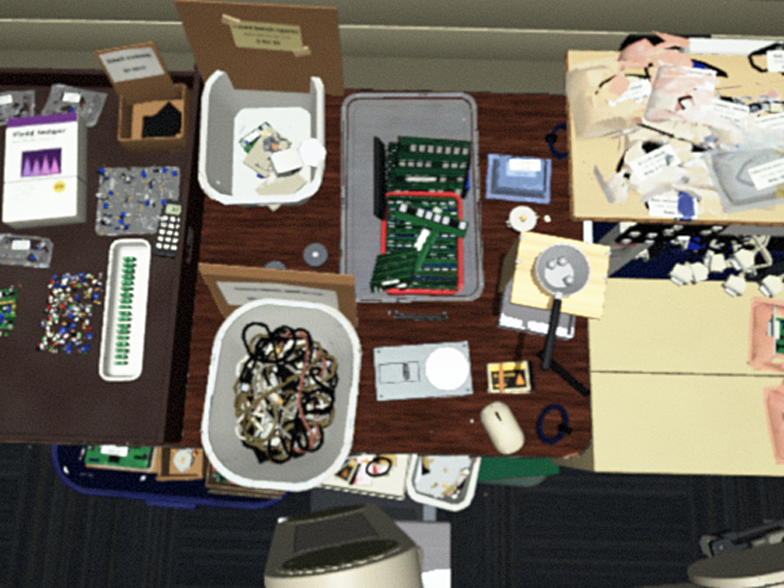

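View pics/side0.png

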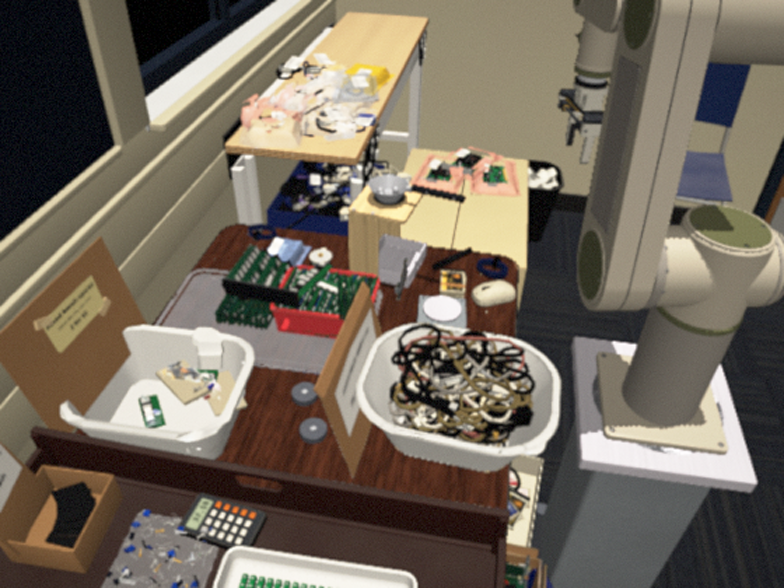

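The top view shows the balance (plate ~(447,368) of 784x588, slot (402,372)), the board with the cup at (560,268) and its handle toward (548,365), and discs at (315,253) and (275,268), the latter half hidden by a cardboard flap. The side view shows both discs at (305,392) and (313,430).

```bash
python3 - <<'E'
from h import *
t=dict(np.load('top.npz'));s=dict(np.load('side.npz'))
T=cloud(t);S=cloud(s)
np.set_printoptions(precision=4,suppress=True)
def at(c,P,u,v): 
    u,v=int(u/1.4),int(v/1.4); return P[v,u],c['color'][v,u]
for n,u,v in [('plate',447,368),('slotc',402,372),('disc',315,247),('disc2',275,266),('board',525,300),('rim',560,246),('handle',553,320),('hend',548,360),('marker',572,378),('flap',290,283),('housing',385,350),('traylip',480,200),('table',330,250)]:
    print(n,*at(t,T,u,v))
for n,u,v in [('disc',302,390),('disc',310,428),('board',362,205),('plate',442,310),('flap',350,380)]: print('S',n,*at(s,S,u,v))
save(t,'t1.png',(250,150,440,320),4); save(s,'s1.png',(190,110,390,340),2.6)
E
```

```text
plate [ 0.4325 -0.1474  0.0392] [253 253 253]
slotc [ 0.4242 -0.0635  0.0213] [169 175 177]
disc [0.6678 0.1151 0.0191] [107 112 119]
disc2 [0.627  0.1947 0.0129] [108 113 123]
board [ 0.5352 -0.2683  0.1788] [252 245 201]
rim [ 0.6218 -0.3207  0.2171] [181 185 188]
handle [ 0.4932 -0.3025  0.2286] [40 42 47]
hend [ 0.4273 -0.2917  0.2292] [52 53 54]
marker [ 0.4197 -0.388   0.0151] [12  9 14]
flap [0.5524 0.1323 0.1868] [103  78  50]
housing [ 0.4618 -0.0305  0.0351] [201 214 215]
traylip [ 0.7833 -0.214   0.0022] [81 68 64]
table [0.6682 0.0889 0.0004] [66 33 21]
S disc [0.6595 0.1163 0.0155] [136 136 139]
S disc [0.6207 0.1957 0.0119] [151 150 153]
S board [ 0.6329 -0.2817  0.1815] [252 239 177]
S plate [ 0.4315 -0.1378  0.0376] [246 243 244]
S flap [0.5451 0.1941 0.1465] [174 167 159]
```

View pics/t1.png

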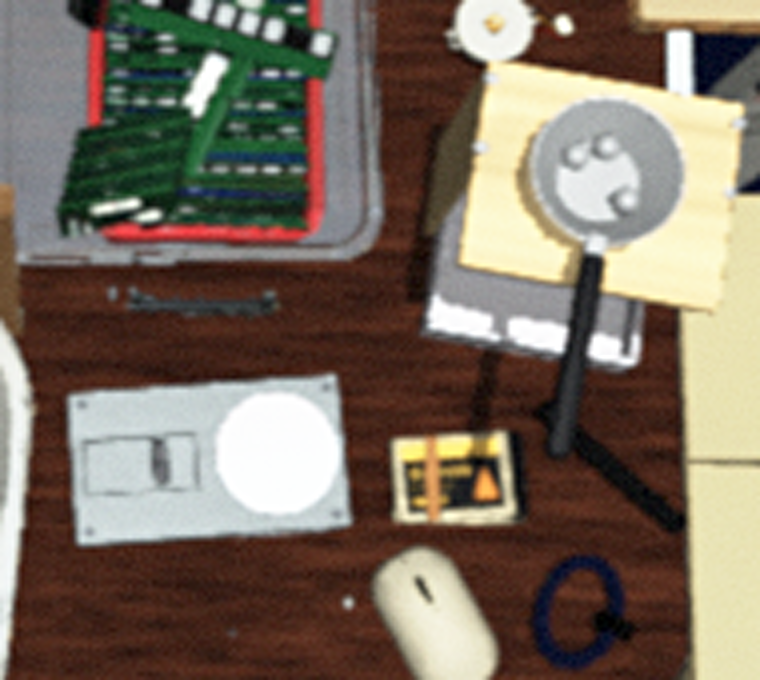

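View pics/s1.png

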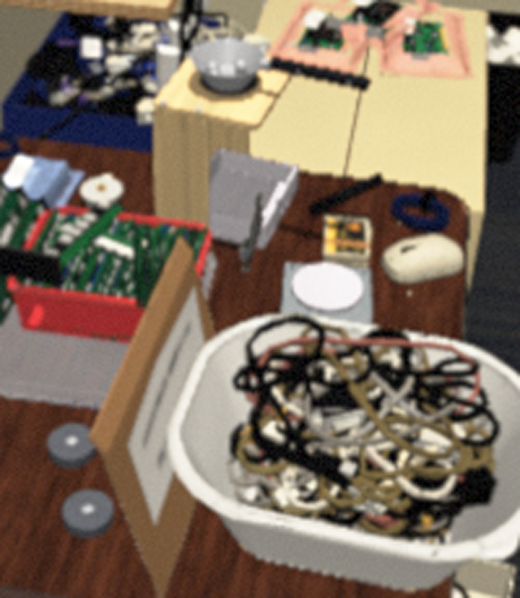

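The crops show: the slot spans crop x 84–198 at y≈465, with the nub a dark stripe at (161,462). There are 3 balls in the cup, the board corners are about (490,62), (745,103), (712,312), (458,265), and the marker and card stack lie below the handle.

```bash
cat > meas.py <<'E'
from h import *
np.set_printoptions(precision=4,suppress=True)
def cr(pts): return np.array(pts,float)/4+[250,150]-.4
def blob(mask,near):
    n,l,st,ce=cv2.connectedComponentsWithStats(mask.astype(np.uint8)); 
    k=1+np.argmin(np.linalg.norm(ce[1:]-near,axis=1)+1e3*(st[1:,4]<60)); return l==k,ce[k],st[k]
def circ(c,mask,z):
    k=max(cv2.findContours(mask.astype(np.uint8),0,1)[0],key=len).reshape(-1,2)
    p=onz(c,k,z); (x,y),r=cv2.minEnclosingCircle(p[:,:2].astype(np.float32)); return np.array([x,y]),r
def circfit(p):
    A=np.c_[2*p,np.ones(len(p))]; s=np.linalg.lstsq(A,(p**2).sum(1),rcond=None)[0]; return s[:2],np.sqrt(s[2]+s[:2]@s[:2])
E
python3 - <<'E'
from meas import *
t=dict(np.load('top.npz'));s=dict(np.load('side.npz'));T=cloud(t);S=cloud(s)
m,ce,st=blob(t['color'].min(2)>238,(447/1.4,368/1.4)); print('plate',ce,circ(t,m,.039))
m,ce,st=blob(s['color'].min(2)>232,(442/1.4,310/1.4)); print('plateS',ce,circ(s,m,.039))
H=onz(t,cr([(68,393),(335,376),(350,524),(80,545)]),.032);print('housing',H,np.linalg.norm(np.diff(H,axis=0),axis=1))
print('slot ends,nub',onz(t,cr([(84,466),(198,462),(161,462)]),.032))
B=onz(t,cr([(490,62),(745,103),(712,312),(458,265)]),.182);print('board',B,np.linalg.norm(np.diff(B,axis=0),axis=1),B.mean(0))
# discs: cloud points
for nm,P in(('T',T),('S',S)):
    for c0 in((.66,.115),(.62,.196)):
        m=(np.hypot(P[...,0]-c0[0],P[...,1]-c0[1])<.04)&(P[...,2]>.0085)&(P[...,2]<.025)
        p=P[m]; print(nm,'disc',m.sum(),p.mean(0),p.min(0),p.max(0),cv2.minEnclosingCircle(p[:,:2].astype(np.float32)))
    m=(np.hypot(P[...,0]-.58,P[...,1]+.318)<.09)&(P[...,2]>.209)&(P[...,2]<.235)&(P[...,0]>.545)
    print(nm,'rim',m.sum(),circfit(P[m][:,:2]),P[m][:,2].max())
    m=(P[...,0]>.38)&(P[...,0]<.52)&(abs(P[...,1]+.3)<.04)&(P[...,2]>.2)&(P[...,2]<.25)
    p=P[m]; print(nm,'handle',p.min(0),p.max(0),np.polyfit(p[:,0],p[:,1],1))
    m=(P[...,0]>.45)&(P[...,0]<.72)&(P[...,1]>0)&(P[...,1]<.3)&(P[...,2]>.1)
    p=P[m];print(nm,'flap',np.percentile(p,[0,1,10,50,90,99,100],axis=0))
E
```

```text
plate [318.8402 262.9547] (array([ 0.4311, -0.1469]), 0.040159400552511215)
plateS [315.5945 219.5671] (array([ 0.4307, -0.1441]), 0.03789810091257095)
housing [[ 0.4674 -0.0079  0.032 ]
 [ 0.4834 -0.1859  0.032 ]
 [ 0.3856 -0.1959  0.032 ]
 [ 0.3674 -0.019   0.032 ]] [0.1787 0.0983 0.1778]
slot ends,nub [[ 0.4191 -0.0201  0.032 ]
 [ 0.4237 -0.0954  0.032 ]
 [ 0.4231 -0.0709  0.032 ]]
board [[ 0.6561 -0.2629  0.182 ]
 [ 0.6342 -0.4171  0.182 ]
 [ 0.5049 -0.3914  0.182 ]
 [ 0.5294 -0.2417  0.182 ]] [0.1557 0.1318 0.1517] [ 0.5811 -0.3283  0.182 ]
T disc 223 [0.6523 0.114  0.0141] [0.6294 0.092  0.0086] [0.6763 0.1379 0.02  ] ((0.652540385723114, 0.11453276872634888), 0.024103177711367607)
T disc 64 [0.6284 0.1932 0.0141] [0.621  0.1714 0.0089] [0.6358 0.2148 0.0217] ((0.6241073608398438, 0.19309686124324799), 0.021973129361867905)
T rim 326 (array([ 0.5808, -0.3235]), np.float64(0.040765843875233604)) 0.22296408656894504
T handle [ 0.4116 -0.3152  0.2162] [ 0.5192 -0.2822  0.234 ] [-0.2117 -0.1999]
T flap [[0.45   0.0123 0.1   ]
 [0.4513 0.0223 0.101 ]
 [0.4648 0.0458 0.1115]
 [0.5373 0.1525 0.1455]
 [0.5621 0.2497 0.2078]
 [0.5718 0.2789 0.216 ]
 [0.5771 0.284  0.2203]]
S disc 202 [0.6552 0.1192 0.0129] [0.6313 0.0932 0.0086] [0.6791 0.1417 0.0174] ((0.6554656028747559, 0.11693582683801651), 0.02535952255129814)
S disc 250 [0.6148 0.1981 0.0125] [0.5923 0.1735 0.0085] [0.6389 0.2202 0.0171] ((0.6147441864013672, 0.19694450497627258), 0.02491319179534912)
S rim 132 (array([ 0.5824, -0.3215]), np.float64(0.041758142068577225)) 0.2195471055906959
S handle [ 0.4119 -0.3129  0.2135] [ 0.5199 -0.2768  0.2298] [-0.2131 -0.1933]
S flap [[0.45   0.0002 0.1   ]
 [0.4512 0.0267 0.1014]
 [0.4639 0.0571 0.1128]
 [0.5405 0.167  0.1454]
 [0.5631 0.2622 0.2063]
 [0.5732 0.2848 0.2139]
 [0.7145 0.2875 0.2168]]
```

```bash
python3 - <<'E'
from meas import *
t=dict(np.load('top.npz'));s=dict(np.load('side.npz'));T=cloud(t);S=cloud(s)
st=robot.read_state();R=Rot.from_rotvec(st['orientation']).as_matrix();print(R,robot.grasp_offset)
for P in(T,S):
    q=(P.reshape(-1,3)-st['tool_pos'])@R; q=q[(abs(q)<.25).all(1)&(q[:,2]<.2)]
    for a,b in((0,.04),(.04,.09),(.09,.2)):
        k=q[(q[:,2]>a)&(q[:,2]<b)]
        if len(k): print(a,len(k),k.min(0),k.max(0))
for P in(T,S):
  print('box')
  for x in np.arange(.28,.56,.04):
    for y0 in(-.0,.02,.04,.06):
        m=(abs(P[...,0]-x)<.02)&(abs(P[...,1]-y0-.01)<.01); 
        if m.any(): print('%.2f %.2f %.3f'%(x,y0,P[...,2][m].max()),end='; ')
    print()
  m=(P[...,0]>.68)&(P[...,0]<.76)&(P[...,1]>.05)&(P[...,1]<.3)&(P[...,2]>.02);p=P[m];print('bin',len(p) and (p.min(0),p.max(0)))
  # flap profile: per y, max z & x
  for y in np.arange(.03,.3,.04):
    m=(abs(P[...,1]-y)<.02)&(P[...,0]>.5)&(P[...,0]<.6)&(P[...,2]>.05);p=P[m]
    if len(p): print('flap y%.2f'%y,p[p[:,2].argmax()],'xmax',p[:,0].max())
E
```

```text
[[ 0.9597  0.281  -0.0003]
 [ 0.281  -0.9597  0.0017]
 [ 0.0002 -0.0017 -1.    ]] 0.1673
0 109 [ 0.0195 -0.0434  0.0065] [ 0.0366 -0.0164  0.0395]
0.04 615 [ 0.009  -0.096   0.0406] [0.0352 0.0276 0.09  ]
0.09 127 [-0.0095 -0.0889  0.09  ] [0.0352 0.0543 0.1854]
0 313 [-0.0379 -0.0496  0.0004] [0.0393 0.0269 0.0398]
0.04 569 [-0.0205 -0.1003  0.0401] [0.0397 0.0964 0.09  ]
0.09 375 [-0.0126 -0.0933  0.0901] [0.0372 0.0873 0.1882]
box
0.28 -0.00 0.004; 0.28 0.02 0.137; 0.28 0.04 0.136; 0.28 0.06 0.179; 
0.32 -0.00 0.136; 0.32 0.02 0.137; 0.32 0.04 0.164; 0.32 0.06 0.180; 
0.36 -0.00 0.137; 0.36 0.02 0.138; 0.36 0.04 0.169; 0.36 0.06 0.169; 
0.40 -0.00 0.138; 0.40 0.02 0.136; 0.40 0.04 0.163; 0.40 0.06 0.162; 
0.44 -0.00 0.136; 0.44 0.02 0.136; 0.44 0.04 0.161; 0.44 0.06 0.162; 
0.48 -0.00 0.134; 0.48 0.02 0.136; 0.48 0.04 0.136; 0.48 0.06 0.111; 
0.52 -0.00 0.007; 0.52 0.02 0.157; 0.52 0.04 0.175; 0.52 0.06 0.167; 
0.56 -0.00 0.017; 0.56 0.02 0.217; 0.56 0.04 0.218; 0.56 0.06 0.216; 
bin (array([0.7038, 0.0606, 0.0205]), array([0.7598, 0.3   , 0.1186]))
flap y0.03 [0.5614 0.0444 0.218
[... 659 characters left out ...]
.44 0.02 0.133; 0.44 0.04 0.157; 0.44 0.06 0.158; 
0.48 -0.00 0.131; 0.48 0.02 0.134; 0.48 0.04 0.134; 0.48 0.06 0.115; 
0.52 0.02 0.149; 0.52 0.04 0.166; 0.52 0.06 0.167; 
0.56 0.02 0.217; 0.56 0.04 0.215; 0.56 0.06 0.215; 
bin (array([0.7208, 0.1054, 0.0204]), array([0.7599, 0.3   , 0.1163]))
flap y0.03 [0.5628 0.0296 0.2168] xmax 0.564389873461021
flap y0.07 [0.5644 0.0551 0.2148] xmax 0.5667869802068031
flap y0.11 [0.5661 0.119  0.2149] xmax 0.5687473337886153
flap y0.15 [0.5665 0.1364 0.2148] xmax 0.5705484604917765
flap y0.19 [0.5689 0.1721 0.2161] xmax 0.5735864813483782
flap y0.23 [0.5714 0.2455 0.2149] xmax 0.5751149628752775
flap y0.27 [0.5739 0.2519 0.2151] xmax 0.5781544013297448
```

```bash
cat >> h.py <<'E'
def down(yaw):  # tool z down, tool y at angle yaw(deg) in world
    a=np.radians(yaw); y=np.array([np.cos(a),np.sin(a),0]); z=np.array([0,0,-1.]); return np.c_[np.cross(y,z),y,z]
def plan(p,R,n=None,open_=93,start=None):
    """rows (straight line, even turn) from measured pose to p,R"""
    s=robot.read_state(); p0=np.array(s['tool_pos']);R0=Rot.from_rotvec(s['orientation'])
    if start: p0,R0=start[0],Rot.from_matrix(start[1])
    R1=Rot.from_matrix(R); w=(R0.inv()*R1).as_rotvec(degrees=True)
    p=np.array(p,float)
    n=n or int(max(1,np.ceil(np.linalg.norm(p-p0)/.048),np.ceil(np.linalg.norm(w)/8.4)))
    print('n',n,'dist',np.round((p-p0)*1e3,1),'w',np.round(w,1)); rows=[]
    for i in range(n):
        Ri=R0*Rot.from_rotvec(w*i/n,degrees=True)
        rows.append([open_,*np.round(Ri.inv().apply((p-p0)/n)*1e3,1),*np.round(w/n,2)])
    for i in range(0,n,8): print(*[','.join('%g'%v for v in r) for r in rows[i:i+8]],sep=',\n'); print('--')
def log():
    import json
    s=robot.read_state(); open('q.jsonl','a').write(json.dumps([list(map(float,s[k])) for k in('q','tool_pos','orientation')])+'\n')
    print('t',s['t'],'q',np.round(s['q'],3),'p',np.round(s['tool_pos'],4),'F',np.round(s['force'],1),'op',s['opening']); return s
E
python3 - <<'E'
from meas import *
t=dict(np.load('top.npz'));P=cloud(t)
for nm,x0,x1,y0,y1 in(('B',.5,.56,-.07,-.01),('thing',.49,.55,-.15,-.03),('cards',.38,.48,-.28,-.2),('righttable',.35,.5,-.6,-.45),('rightfront',.2,.35,-.5,-.2),('rim',.3,.5,-.02,0.)):
    p=P[(P[...,0]>x0)&(P[...,0]<x1)&(P[...,1]>y0)&(P[...,1]<y1)];print(nm,len(p),np.percentile(p[:,2],[1,50,90,100]) if len(p) else '')
log(); plan([.477,-.048,.405],down(5.5))
E
```

```text
B 470 [-0.0053  0.0003  0.1     0.1673]
thing 931 [-0.0053  0.0008  0.1447  0.1691]
cards 1102 [-0.0047  0.002   0.0222  0.0271]
righttable 2844 [-0.0479 -0.0417 -0.0385 -0.0333]
rightfront 5073 [-0.3942 -0.0027  0.0276  0.6227]
rim 535 [-0.006   0.0007  0.0321  0.0371]
t 0.1 q [-1.371  0.131  1.489  0.     1.523 -0.085] p [ 0.1686 -0.5756  0.4038] F [0.5 0.2 0. ] op 0.09296657203249742
n 13 dist [308.4 527.6   1.2] w [ -0.1  -0.1 -79.2]
93,34.2,-32.3,-0,-0.01,-0.01,-6.09,
93,37.4,-28.5,-0,-0.01,-0.01,-6.09,
93,40.2,-24.3,-0,-0.01,-0.01,-6.09,
93,42.6,-19.9,-0.1,-0.01,-0.01,-6.09,
93,44.4,-15.3,-0.1,-0.01,-0.01,-6.09,
93,45.8,-10.5,-0.1,-0.01,-0.01,-6.09,
93,46.7,-5.6,-0.1,-0.01,-0.01,-6.09,
93,47,-0.6,-0.1,-0.01,-0.01,-6.09
--
93,46.8,4.4,-0.1,-0.01,-0.01,-6.09,
93,46.1,9.3,-0.1,-0.01,-0.01,-6.09,
93,44.8,14.2,-0.1,-0.01,-0.01,-6.09,
93,43.1,18.8,-0.1,-0.01,-0.01,-6.09,
93,40.8,23.3,-0.1,-0.01,-0.01,-6.09
--
```

```bash
python3 - <<'E'
from meas import *
plan([.367,-.058,.36],down(5.5))
t=dict(np.load('top.npz'));P=cloud(t)
p=P[(P[...,0]>.5)&(P[...,0]<.7)&(P[...,1]>-.2)&(P[...,1]<-.02)&(P[...,2]>.05)];print(p.min(0),p.max(0))
E
```

```text
n 12 dist [198.4 517.6 -43.8] w [ -0.1  -0.1 -79.2]
93,28,-36.7,3.7,-0.01,-0.01,-6.6,
93,32,-33.3,3.7,-0.01,-0.01,-6.6,
93,35.6,-29.4,3.7,-0.01,-0.01,-6.6,
93,38.8,-25.1,3.7,-0.01,-0.01,-6.6,
93,41.4,-20.5,3.7,-0.01,-0.01,-6.6,
93,43.5,-15.6,3.7,-0.01,-0.01,-6.6,
93,45,-10.5,3.7,-0.01,-0.01,-6.6,
93,45.9,-5.2,3.7,-0.01,-0.01,-6.6
--
93,46.2,0.1,3.7,-0.01,-0.01,-6.6,
93,45.9,5.4,3.7,-0.01,-0.01,-6.6,
93,45,10.6,3.7,-0.01,-0.01,-6.6,
93,43.4,15.7,3.7,-0.01,-0.01,-6.6
--
[ 0.5039 -0.1802  0.0522] [ 0.7    -0.02    0.1691]
```

Request:
{"method": "drive_tool", "body": {"moves": [93, 28, -36.7, 3.7, 0, 0, -6.6, 93, 32, -33.3, 3.7, 0, 0, -6.6, 93, 35.6, -29.4, 3.7, 0, 0, -6.6, 93, 38.8, -25.1, 3.7, 0, 0, -6.6, 93, 41.4, -20.5, 3.7, 0, 0, -6.6, 93, 43.5, -15.6, 3.7, 0, 0, -6.6, 93, 45, -10.5, 3.7, 0, 0, -6.6, 93, 45.9, -5.2, 3.7, 0, 0, -6.6]}}

```text
t: 0.9
tool_pos: [0.3009, -0.229, 0.3747]
orientation: [-2.583, -1.787, -0.0]
force: [0.8, 0.3, 0.2]
opening: 0.0933
gripper_force: 0.0
```

Request:
{"method": "drive_tool", "body": {"moves": [93, 46.2, 0.1, 3.7, 0, 0, -6.6, 93, 45.9, 5.4, 3.7, 0, 0, -6.6, 93, 45, 10.6, 3.7, 0, 0, -6.6, 93, 43.4, 15.7, 3.7, 0, 0, -6.6, 93, 0, 0, 0, 0, 0, 0, 93, 0, 0, 0, 0, 0, 0]}}

```text
t: 1.5
tool_pos: [0.367, -0.0572, 0.3599]
orientation: [-2.108, -2.328, 0.001]
force: [0.0, 0.0, -0.4]
opening: 0.0932
gripper_force: 0.0
```

```bash
python3 - <<'E'
from meas import *
log(); plan([.367,-.058,.23],down(5.5))
E
```

```text
t 1.5 q [-0.293 -0.515  2.134 -0.     1.524 -0.392] p [ 0.367  -0.0572  0.3599] F [ 0.   0.  -0.4] op 0.09318153215849519
n 3 dist [   0.    -0.8 -129.9] w [-0.1  0.   0.2]
93,-0.3,0,43.3,-0.02,0,0.06,
93,-0.3,0,43.3,-0.02,0,0.06,
93,-0.3,-0,43.3,-0.02,0,0.06
--
```

Request:
{"method": "drive_tool", "body": {"moves": [93, -1, 0, 43, 0, 0, 0, 93, 0, 0, 43, 0, 0, 0, 93, 0, 0, 40, 0, 0, 0, 93, 0, 0, 8, 0, 0, 0, 93, 0, 0, 8, 0, 0, 0, 93, 0, 0, 0, 0, 0, 0]}}

```text
t: 2.1
tool_pos: [0.3674, -0.0601, 0.2191]
orientation: [2.114, 2.323, 0.0]
force: [0.6, 0.8, -0.2]
opening: 0.0934
gripper_force: 0.0
```

```bash
python3 - <<'E'
from meas import *
s=log(); c=cam('top'); save(c,'t2.png',(260,230,360,310),7)
R=Rot.from_rotvec(s['orientation']).as_matrix()
for sg in(1,-1):
    print('finger',s['tool_pos']+R@[0,sg*.05525,.186])
E
```

```text
t 2.1 q [-0.3   -0.35   2.285 -0.     1.207 -0.394] p [ 0.3674 -0.0601  0.2191] F [ 0.6  0.8 -0.2] op 0.09335909750064673
finger [ 0.4225 -0.055   0.0331]
finger [ 0.3125 -0.0654  0.033 ]
```

View pics/t2.png

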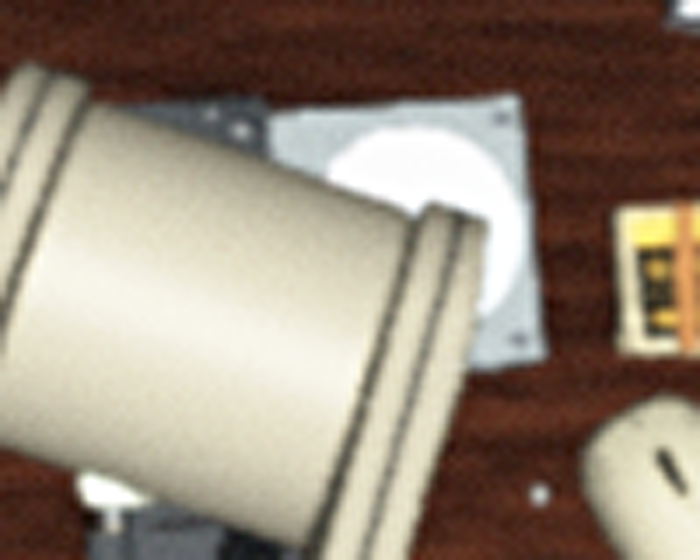

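The arm hides the switch in this picture, so I continue by numbers and force.

Request:
{"method": "drive_tool", "body": {"moves": [93, 2.5, 0, 0, 0, 0, 0, 93, 0, 0, 4, 0, 0, 0, 93, 0, 0, 4, 0, 0, 0, 93, 0, 0, 1.5, 0, 0, 0, 93, 0, 0, 0, 0, 0, 0, 93, 0, 0, 0, 0, 0, 0]}}

```text
t: 2.75
tool_pos: [0.3668, -0.0567, 0.2088]
orientation: [-2.112, -2.326, 0.0]
force: [0.2, -0.1, 0.8]
opening: 0.0926
gripper_force: 0.0
```

Request:
{"method": "drive_tool", "body": {"moves": [93, -4, 0, 0, 0, 0, 0, 93, -4, 0, 0, 0, 0, 0, 93, -4, 0, 0, 0, 0, 0, 93, -4, 0, 0, 0, 0, 0, 93, 0, 0, 0, 0, 0, 0]}}

```text
t: 3.25
tool_pos: [0.3684, -0.0732, 0.2089]
orientation: [2.113, 2.325, -0.0]
force: [0.1, 0.1, -0.1]
opening: 0.0928
gripper_force: 0.0
```

Request:
{"method": "drive_tool", "body": {"moves": [93, -2, 0, 0, 0, 0, 0, 93, -2, 0, 0, 0, 0, 0, 93, 0, 0, 0, 0, 0, 0]}}

```text
t: 3.55
tool_pos: [0.3688, -0.0767, 0.2088]
orientation: [-2.112, -2.326, -0.0]
force: [-0.1, 1.0, 0.3]
opening: 0.0929
gripper_force: 0.8
```

Request:
{"method": "drive_tool", "body": {"moves": [93, -1, 0, 0, 0, 0, 0, 93, 0, 0, 0, 0, 0, 0]}}

```text
t: 3.75
tool_pos: [0.3688, -0.0771, 0.2088]
orientation: [-2.111, -2.325, -0.002]
force: [-1.3, 6.2, 2.6]
opening: 0.093
gripper_force: 3.2
```

Request:
{"method": "drive_tool", "body": {"moves": [93, -1, 0, 0, 0, 0, 0, 93, 0, 0, 0, 0, 0, 0]}}

```text
t: 3.95
tool_pos: [0.3689, -0.0775, 0.2088]
orientation: [-2.109, -2.325, -0.003]
force: [-1.9, 10.9, 5.7]
opening: 0.0928
gripper_force: 5.7
```

Request:
{"method": "drive_tool", "body": {"moves": [93, -1, 0, 0, 0, 0, 0, 93, 0, 0, 0, 0, 0, 0]}}

```text
t: 4.15
tool_pos: [0.3689, -0.078, 0.2088]
orientation: [-2.108, -2.324, -0.005]
force: [-2.9, 15.9, 7.7]
opening: 0.0933
gripper_force: 8.1
```

Request:
{"method": "drive_tool", "body": {"moves": [93, 5, 0, 0, 0, 0, 0, 93, 0, 0, -30, 0, 0, 0, 93, 0, 0, -40, 0, 0, 0, 93, 0, 0, -45, 0, 0, 0, 93, 0, 0, -45, 0, 0, 0, 93, 0, 0, -45, 0, 0, 0, 93, 0, 0, 0, 0, 0, 0]}}

```text
t: 4.85
tool_pos: [0.3697, -0.0752, 0.4209]
orientation: [2.105, 2.317, 0.006]
force: [-0.0, 0.5, -0.2]
opening: 0.0931
gripper_force: 0.0
```

```bash
python3 - <<'E'
from meas import *
s=log(); plan([.655,.1165,.42],down(-90))
plan([.655,.1165,.42],down(90))
E
```

```text
t 4.85 q [-0.336 -0.524  2.03  -0.001  1.624 -0.432] p [ 0.3697 -0.0752  0.4209] F [-0.   0.5 -0.2] op 0.09307393870905382
n 12 dist [285.3 191.7  -0.9] w [ 0.7 -0.3 95.5]
93,13.6,25.2,0.3,0.06,-0.02,7.96,
93,17,23.1,0.2,0.06,-0.02,7.96,
93,20,20.5,0.2,0.06,-0.02,7.96,
93,22.7,17.5,0.2,0.06,-0.02,7.96,
93,24.9,14.2,0.1,0.06,-0.02,7.96,
93,26.6,10.6,0.1,0.06,-0.02,7.96,
93,27.8,6.9,0.1,0.06,-0.02,7.96,
93,28.5,2.9,0.1,0.06,-0.02,7.96
--
93,28.6,-1,0.1,0.06,-0.02,7.96,
93,28.2,-5,0.1,0.06,-0.02,7.96,
93,27.2,-8.8,0.1,0.06,-0.02,7.96,
93,25.8,-12.5,0.1,0.06,-0.02,7.96
--
n 11 dist [285.3 191.7  -0.9] w [  0.2   0.7 -84.5]
93,14.9,27.5,0.3,0.02,0.06,-7.68,
93,11.1,29.2,0.3,0.02,0.06,-7.68,
93,7,30.4,0.3,0.02,0.06,-7.68,
93,2.9,31.1,0.3,0.02,0.06,-7.68,
93,-1.3,31.2,0.3,0.02,0.06,-7.68,
93,-5.4,30.8,0.3,0.02,0.06,-7.68,
93,-9.5,29.8,0.2,0.02,0.06,-7.68,
93,-13.4,28.2,0.2,0.02,0.06,-7.68
--
93,-17,26.2,0.2,0.02,0.06,-7.68,
93,-20.4,23.7,0.2,0.02,0.06,-7.68,
93,-23.4,20.7,0.1,0.02,0.06,-7.68
--
```

Request:
{"method": "drive_tool", "body": {"moves": [70, 14.9, 27.5, 0.3, 0, 0, -7.7, 70, 11.1, 29.2, 0.3, 0, 0, -7.7, 70, 7, 30.4, 0.3, 0, 0, -7.7, 70, 2.9, 31.1, 0.3, 0, 0, -7.7, 70, -1.3, 31.2, 0.3, 0, 0, -7.7, 70, -5.4, 30.8, 0.3, 0, 0, -7.7, 70, -9.5, 29.8, 0.2, 0, 0, -7.7, 70, -13.4, 28.2, 0.2, 0, 0, -7.7]}}

```text
t: 5.65
tool_pos: [0.5768, 0.0659, 0.4104]
orientation: [-0.615, -3.08, 0.001]
force: [0.1, 0.0, 0.9]
opening: 0.0697
gripper_force: 0.0
```

Request:
{"method": "drive_tool", "body": {"moves": [70, -17, 26.2, 0.2, 0, 0, -7.7, 70, -20.4, 23.7, 0.2, 0, 0, -7.7, 70, -23.4, 20.7, 0.1, 0, 0, -7.7, 70, 0, 0, 0, 0, 0, 0]}}

```text
t: 6.05
tool_pos: [0.6551, 0.1194, 0.4081]
orientation: [0.015, -3.139, 0.0]
force: [-0.6, 0.1, -0.4]
opening: 0.0699
gripper_force: 0.0
```

```bash
python3 - <<'E'
from meas import *
s=log(); c=cam('side'); save(c,'s2.png',s=1.4); P=cloud(c)
p=P[(P[...,2]>.3)&(P[...,0]>.2)&(P[...,1]>0)&(P[...,1]<.4)&(P[...,0]<.85)]
for x in np.arange(.3,.8,.03):
    q=p[abs(p[:,0]-x)<.015]
    if len(q): print('%.2f z %.3f..%.3f y %.3f..%.3f'%(x,*np.percentile(q[:,2],[2,98]),*np.percentile(q[:,1],[2,98])))
plan([.655,.1165,.19],down(90))
E
```

```text
t 6.05 q [ 0.103  0.308  1.278  0.     1.557 -1.477] p [0.6551 0.1194 0.4081] F [-0.6  0.1 -0.4] op 0.06991846333031403
0.30 z 0.586..0.683 y 0.053..0.149
0.33 z 0.581..0.678 y 0.057..0.151
0.36 z 0.575..0.672 y 0.063..0.153
0.39 z 0.571..0.666 y 0.074..0.153
0.42 z 0.567..0.660 y 0.091..0.163
0.45 z 0.560..0.652 y 0.051..0.167
0.48 z 0.558..0.648 y 0.050..0.170
0.51 z 0.556..0.648 y 0.054..0.173
0.54 z 0.556..0.648 y 0.057..0.176
0.57 z 0.555..0.648 y 0.060..0.179
0.60 z 0.439..0.648 y 0.063..0.184
0.63 z 0.314..0.648 y 0.043..0.212
0.66 z 0.316..0.647 y 0.074..0.214
0.69 z 0.315..0.641 y 0.077..0.213
0.72 z 0.617..0.617 y 0.077..0.077
n 5 dist [   0.9   -1.9 -218.6] w [-0.  -0.2  0.3]
93,-0.3,-0.3,43.7,-0.01,-0.03,0.05,
93,-0.3,-0.4,43.7,-0.01,-0.03,0.05,
93,-0.3,-0.4,43.7,-0.01,-0.03,0.05,
93,-0.2,-0.4,43.7,-0.01,-0.03,0.05,
93,-0.2,-0.4,43.7,-0.01,-0.03,0.05
--
```

View pics/s2.png

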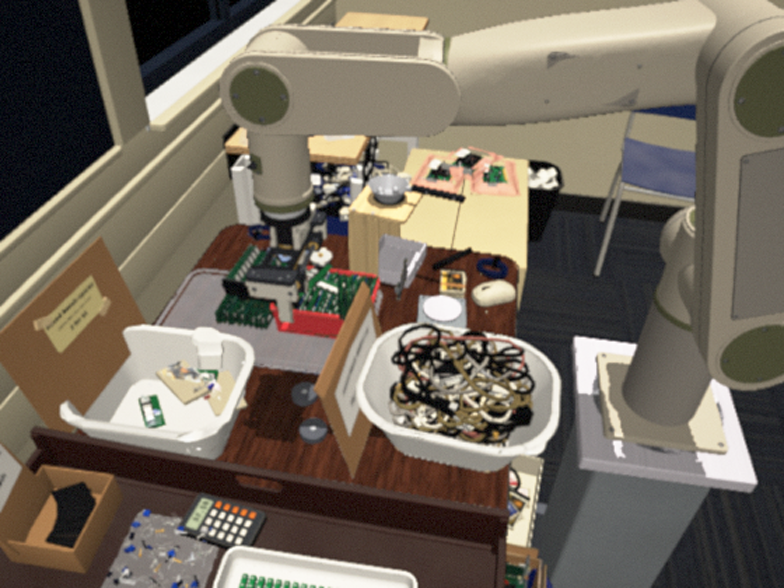

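The side view shows the gripper high above the discs with the forearm well clear of the flap. Disc 1 goes straight down.

Request:
{"method": "drive_tool", "body": {"moves": [70, -1, -3, 45, 0, 0, 0, 70, 0, 0, 45, 0, 0, 0, 70, 0, 0, 45, 0, 0, 0, 70, 0, 0, 45, 0, 0, 0, 70, 0, 0, 30, 0, 0, 0, 70, 0, 0, 9, 0, 0, 0, 70, 0, 0, 0, 0, 0, 0]}}

```text
t: 6.8
tool_pos: [0.6531, 0.1145, 0.1907]
orientation: [0.003, -3.139, -0.001]
force: [-0.2, 1.7, -0.9]
opening: 0.0701
gripper_force: 0.8
```

```bash
python3 - <<'E'
from meas import *
s=log();plan([.654,.116,.1885],down(90),open_=70)
c=cam('side');P=cloud(c)
m=(np.hypot(P[...,0]-.65,P[...,1]-.115)<.05)&(P[...,2]>.009)&(P[...,2]<.02)&(abs(P[...,1]-.116)<.03)
p=P[m];print(m.sum(),p.min(0),p.max(0))
E
```

```text
t 6.8 q [ 0.096  0.481  1.471  0.001  1.192 -1.477] p [0.6531 0.1145 0.1907] F [-0.2  1.7 -0.9] op 0.07013237684853556
n 1 dist [ 0.9  1.5 -2.2] w [ 0.  -0.2  0.1]
70,-0.9,1.5,2.2,0.03,-0.16,0.09
--
40 [0.6318 0.0978 0.009 ] [0.6475 0.1411 0.0148]
```

Request:
{"method": "drive_tool", "body": {"moves": [70, -1.5, 1.5, 2, 0, 0, 0, 55, 0, 0, 0, 0, 0, 0, 40, 0, 0, 0, 0, 0, 0, 40, 0, 0, 0, 0, 0, 0, 40, 0, 0, 0, 0, 0, 0, 40, 0, 0, 0, 0, 0, 0], "grip_force": 25}}

```text
t: 7.45
tool_pos: [0.6561, 0.116, 0.1905]
orientation: [-0.006, 3.141, -0.0]
force: [-0.7, -0.6, 2.2]
opening: 0.046
gripper_force: 25.0
```

Request:
{"method": "drive_tool", "body": {"moves": [40, 0, 0, -20, 0, 0, 0, 40, 0, 0, -45, 0, 0, 0, 40, 0, 0, -45, 0, 0, 0, 40, 0, 0, -45, 0, 0, 0, 40, 0, 0, -45, 0, 0, 0, 40, 0, 0, -20, 0, 0, 0, 40, 0, 0, 0, 0, 0, 0]}}

```text
t: 8.15
tool_pos: [0.6568, 0.1163, 0.4152]
orientation: [-0.006, 3.134, 0.001]
force: [0.3, -0.8, -0.6]
opening: 0.0461
gripper_force: 25.0
```

```bash
python3 - <<'E'
from meas import *
s=log();
c=cam('side'); save(c,'s3.png',(160,140,260,220),6)
plan([.4305,-.1465,.40],down(5.5),open_=40)
plan([.4305,-.1465,.40],down(95.5),open_=40)
E
```

```text
t 8.15 q [ 0.098  0.304  1.271  0.     1.559 -1.476] p [0.6568 0.1163 0.4152] F [ 0.3 -0.8 -0.6] op 0.046077802656415014
n 11 dist [-225.8 -262.7  -11.7] w [ 0.2  0.1 84.7]
40,20.6,-23.8,1,0.01,0.01,7.7,
40,17.2,-26.4,1,0.01,0.01,7.7,
40,13.6,-28.4,1,0.01,0.01,7.7,
40,9.6,-30,1,0.01,0.01,7.7,
40,5.5,-31,1,0.01,0.01,7.7,
40,1.3,-31.5,1,0.01,0.01,7.7,
40,-2.9,-31.4,1,0.01,0.01,7.7,
40,-7.1,-30.7,1,0.01,0.01,7.7
--
40,-11.1,-29.5,1.1,0.01,0.01,7.7,
40,-15,-27.7,1.1,0.01,0.01,7.7,
40,-18.6,-25.4,1.1,0.01,0.01,7.7
--
n 8 dist [-225.8 -262.7  -11.7] w [ 0.   0.2 -5.3]
40,28.4,-32.7,1.4,0,0.02,-0.66,
40,28.7,-32.4,1.4,0,0.02,-0.66,
40,29.1,-32.1,1.4,0,0.02,-0.66,
40,29.5,-31.7,1.4,0,0.02,-0.66,
40,29.8,-31.4,1.4,0,0.02,-0.66,
40,30.2,-31,1.4,0,0.02,-0.66,
40,30.5,-30.7,1.4,0,0.02,-0.66,
40,30.9,-30.3,1.4,0,0.02,-0.66
--
```

View pics/s3.png

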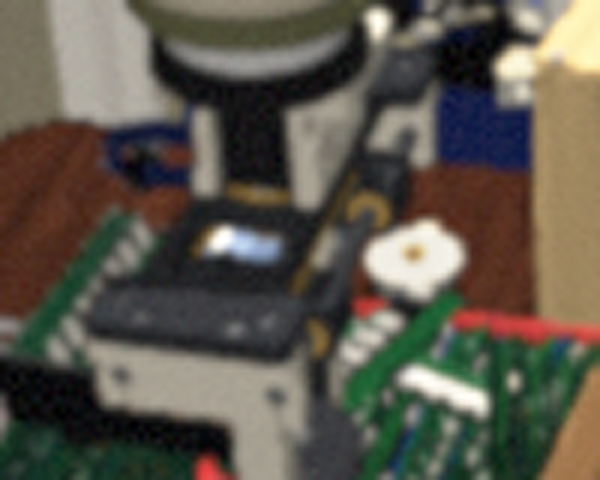

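```bash
python3 - <<'E'
from meas import *
c=dict(np.load('side.npz'));P=cloud(c)
m=(P[...,2]>.222)&(P[...,2]<.246)&(abs(P[...,0]-.657)<.06)&(abs(P[...,1]-.116)<.06)
p=P[m];
for y in np.arange(.08,.16,.008):
    q=p[abs(p[:,1]-y)<.004]
    if len(q): print('%.3f'%y,len(q),q[:,0].min(),q[:,0].max(),q[:,2].min(),q[:,2].max())
save(c,'s4.png',(185,180,245,240),8)
E
```

```text
0.080 1 0.6504558749479761 0.6504558749479761 0.24034502301531202 0.24034502301531202
0.088 8 0.6488550560834241 0.6506649647564328 0.23282301705040837 0.24416096213730842
0.096 19 0.6459377616131642 0.6595389485370873 0.23504980650166915 0.24546589056338936
0.104 16 0.6400096077075956 0.6569355794798579 0.2363636877293582 0.24134152583570898
0.112 26 0.6346074045817232 0.6572839951977729 0.2360317247560954 0.23991204738662048
0.120 29 0.632660300428356 0.6560359939800462 0.2266126022098519 0.24052605243310954
0.128 32 0.6335828141308035 0.6539683869887238 0.2260912230791656 0.239821635473874
0.136 39 0.6356584033804443 0.6514297509303628 0.2245608572299769 0.23940188542982146
0.144 9 0.6472478520606594 0.6665224107921107 0.2237834884173999 0.24464315872033235
0.152 20 0.6484406997294989 0.6652988759055181 0.23546922418115482 0.24588985473120972
```

View pics/s4.png

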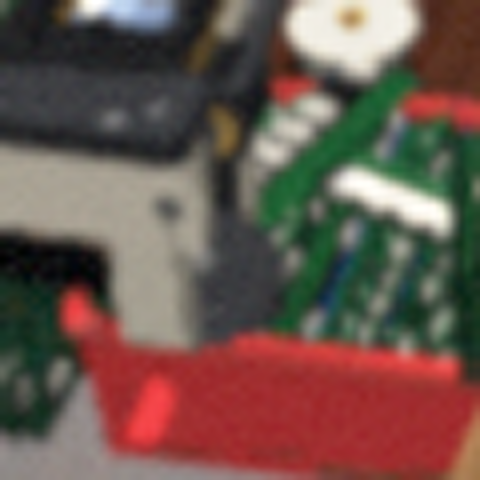

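Only the robot-side half of the disc shows beside the finger, at crop (240,280). The cloud gives its near edge at x = 0.632, so it sits centred in the grip. On to the plate.

Request:
{"method": "drive_tool", "body": {"moves": [40, 28.4, -32.7, 0, 0, 0, -0.66, 40, 28.7, -32.4, 0, 0, 0, -0.66, 40, 29.1, -32.1, 0, 0, 0, -0.66, 40, 29.5, -31.7, 0, 0, 0, -0.66, 40, 29.8, -31.4, 0, 0, 0, -0.66, 40, 30.2, -31, 0, 0, 0, -0.66, 40, 30.5, -30.7, 0, 0, 0, -0.66, 40, 30.9, -30.3, 0, 0, 0, -0.66]}}

```text
t: 9.0
tool_pos: [0.4283, -0.1472, 0.4068]
orientation: [0.152, -3.134, -0.003]
force: [0.6, -1.0, -1.4]
opening: 0.0466
gripper_force: 25.0
```

Request:
{"method": "drive_tool", "body": {"moves": [40, 0, 0, 0, 0, 0, 0, 40, 0, 0, 40, 0, 0, 0, 40, 0, 0, 40, 0, 0, 0, 40, 0, 0, 40, 0, 0, 0, 40, 0, 0, 40, 0, 0, 0, 40, 0, 0, 0, 0, 0, 0, 40, 0, 0, 0, 0, 0, 0]}}

```text
t: 9.7
tool_pos: [0.4294, -0.1458, 0.2487]
orientation: [0.151, -3.134, -0.004]
force: [-0.2, -0.3, -0.6]
opening: 0.0463
gripper_force: 25.0
```

```bash
python3 - <<'E'
from meas import *
s=log();
plan([.4305,-.1465,.229],down(95.5),open_=40,n=2)
E
```

```text
t 9.7 q [-0.44  -0.133  2.047  0.     1.233 -2.108] p [ 0.4294 -0.1458  0.2487] F [-0.2 -0.3 -0.6] op 0.046284713672357154
n 2 dist [  1.1  -0.7 -19.7] w [ 0.1 -0.2  0. ]
40,-0.6,-0.4,9.8,0.07,-0.11,0.01,
40,-0.5,-0.4,9.8,0.07,-0.11,0.01
--
```

Request:
{"method": "drive_tool", "body": {"moves": [40, -1, -0.8, 9, 0, 0, 0, 40, 0, 0, 7, 0, 0, 0, 40, 0, 0, 2, 0, 0, 0, 40, 0, 0, 1, 0, 0, 0, 40, 0, 0, 0, 0, 0, 0]}}

```text
t: 10.2
tool_pos: [0.4314, -0.1473, 0.2315]
orientation: [-0.151, 3.138, -0.0]
force: [-0.2, 0.2, -0.7]
opening: 0.0458
gripper_force: 25.0
```

Request:
{"method": "drive_tool", "body": {"moves": [40, 0, 0, 1, 0, 0, 0, 40, 0, 0, 0, 0, 0, 0]}}

```text
t: 10.4
tool_pos: [0.4313, -0.1472, 0.2303]
orientation: [-0.151, 3.138, -0.0]
force: [-0.9, 0.5, -1.5]
opening: 0.0461
gripper_force: 25.0
```

Request:
{"method": "drive_tool", "body": {"moves": [40, 0, 0, 1, 0, 0, 0, 40, 0, 0, 0, 0, 0, 0]}}

```text
t: 10.6
tool_pos: [0.4314, -0.1473, 0.2295]
orientation: [-0.151, 3.138, -0.0]
force: [-0.4, 0.6, 2.7]
opening: 0.0463
gripper_force: 25.0
```

Request:
{"method": "drive_tool", "body": {"moves": [40, 0, 0, 0.8, 0, 0, 0, 40, 0, 0, 0, 0, 0, 0]}}

```text
t: 10.8
tool_pos: [0.4315, -0.1473, 0.2294]
orientation: [-0.151, 3.138, -0.0]
force: [-4.8, 2.2, 11.8]
opening: 0.0465
gripper_force: 25.0
```

Request:
{"method": "drive_tool", "body": {"moves": [40, 0, 0, 0.8, 0, 0, 0, 40, 0, 0, 0, 0, 0, 0]}}

```text
t: 11.0
tool_pos: [0.4315, -0.1472, 0.2294]
orientation: [0.151, -3.138, 0.0]
force: [-9.5, 3.5, 21.0]
opening: 0.0462
gripper_force: 25.0
```

Request:
{"method": "drive_tool", "body": {"moves": [40, 0, 0, -1.5, 0, 0, 0, 50, 0, 0, 0, 0, 0, 0, 58, 0, 0, 0, 0, 0, 0, 66, 0, 0, 0, 0, 0, 0, 66, 0, 0, -10, 0, 0, 0, 66, 0, 0, -45, 0, 0, 0, 66, 0, 0, -45, 0, 0, 0, 66, 0, 0, -45, 0, 0, 0]}}

```text
t: 11.8
tool_pos: [0.4308, -0.147, 0.3761]
orientation: [0.151, -3.138, -0.0]
force: [1.0, -0.5, -0.0]
opening: 0.066
gripper_force: 0.0
```

```bash
cat >> h.py <<'E'
def tilt(R,axis,deg): return Rot.from_rotvec(np.radians(deg)*np.array(axis,float)).as_matrix()@R
E
python3 - <<'E'
from meas import *
s=log();
# tool leaning +x: tool z pointing down and -x.  rotate about world y
R=tilt(down(90),[0,1,0],13); print(R)
g=np.array([.6155,.197,.0]); tip=np.array([.6155,.197,.004])
pre=tip-R[:,2]*.186
print('grasp tcp',pre)
plan(pre+[.0,0,.24],R,open_=66)
E
```

```text
t 11.8 q [-0.442 -0.257  1.912  0.     1.488 -2.108] p [ 0.4308 -0.147   0.3761] F [ 1.  -0.5 -0. ] op 0.0660409649927039
[[-0.9744  0.     -0.225 ]
 [ 0.      1.      0.    ]
 [ 0.225  -0.     -0.9744]]
grasp tcp [0.6573 0.197  0.1852]
n 9 dist [226.5 344.   49.1] w [-0.6 13.   5.5]
66,-28.7,35.6,-5.5,-0.07,1.44,0.61,
66,-28.2,35.9,-6.1,-0.07,1.44,0.61,
66,-27.6,36.2,-6.8,-0.07,1.44,0.61,
66,-27.1,36.5,-7.4,-0.07,1.44,0.61,
66,-26.5,36.8,-8.1,-0.07,1.44,0.61,
66,-25.9,37.1,-8.7,-0.07,1.44,0.61,
66,-25.3,37.4,-9.3,-0.07,1.44,0.61,
66,-24.6,37.7,-9.9,-0.07,1.44,0.61
--
66,-24,38,-10.4,-0.07,1.44,0.61
--
```

Request:
{"method": "drive_tool", "body": {"moves": [66, 0, 0, -40, 0, 0, 0, 66, 0, 0, -30, 0, 0, 0, 66, -28.7, 35.6, -5.5, 0, 1.44, 0.6, 66, -28.2, 35.9, -6.1, 0, 1.44, 0.6, 66, -27.6, 36.2, -6.8, 0, 1.44, 0.6, 66, -27.1, 36.5, -7.4, 0, 1.44, 0.6, 66, -26.5, 36.8, -8.1, 0, 1.44, 0.6, 66, -25.9, 37.1, -8.7, 0, 1.44, 0.6]}}

```text
t: 12.6
tool_pos: [0.5827, 0.0839, 0.4772]
orientation: [0.049, -2.99, 0.011]
force: [-0.2, -0.4, -0.1]
opening: 0.0658
gripper_force: 0.0
```

Request:
{"method": "drive_tool", "body": {"moves": [66, -25.3, 37.4, -9.3, 0, 1.44, 0.6, 66, -24.6, 37.7, -9.9, 0, 1.44, 0.6, 66, -24, 38, -10.4, 0, 1.44, 0.6, 66, 0, 0, 0, 0, 0, 0, 66, 0, 0, 0, 0, 0, 0]}}

```text
t: 13.1
tool_pos: [0.658, 0.198, 0.4901]
orientation: [0.004, -2.913, 0.017]
force: [0.0, -0.5, -0.7]
opening: 0.0664
gripper_force: 0.0
```

```bash
python3 - <<'E'
from meas import *
s=log(); c=cam('top'); T=cloud(c)
R=tilt(down(90),[0,1,0],13)
# disc on plate
m=(np.hypot(T[...,0]-.431,T[...,1]+.1465)<.045)&(T[...,2]>.046)
print('disc on plate',m.sum(),cv2.minEnclosingCircle(T[m][:,:2].astype(np.float32)),np.median(T[m][:,2]))
g=c['color'].max(2)<170
mm,ce,st=blob(g,proj(c,[.431,-.1465,.053])[0]); print(ce,st,circ(c,mm,.053), onz(c,ce,.053))
d=dict(np.load('side.npz')); S=cloud(d)
m=(np.hypot(S[...,0]-.6155,S[...,1]-.197)<.04)&(S[...,2]>.0085)&(S[...,2]<.025)
k=np.argwhere(m); uv=k[:,::-1]; print('disc2 side',circ(d,m,.0105),S[m].min(0),S[m].max(0))
tip=np.array([.6155,.197,.004]); pre=tip-R[:,2]*.186
plan(pre,R,open_=66)
E
```

```text
t 13.1 q [ 0.208  0.483  0.92   0.038  1.964 -1.355] p [0.658  0.198  0.4901] F [ 0.  -0.5 -0.7] op 0.06635609909632519
disc on plate 264 ((0.4287059009075165, -0.14736536145210266), 0.02407285012304783) 0.052939664074437835
[319.0044 262.9912] [311 255  17  17 227] (array([ 0.4281, -0.147 ]), 0.023064522072672844) [[ 0.4285 -0.1462  0.053 ]]
disc2 side (array([0.6149, 0.1964]), 0.02528834342956543) [0.5913 0.1733 0.0087] [0.6377 0.2213 0.0167]
n 7 dist [  -0.1    0.  -306.2] w [-0.7  0.   0. ]
66,-9.8,0.5,42.6,-0.09,0,0,
66,-9.8,0.4,42.6,-0.09,0,0,
66,-9.8,0.4,42.6,-0.09,0,0,
66,-9.8,0.3,42.6,-0.09,0,0,
66,-9.8,0.2,42.6,-0.09,0,0,
66,-9.8,0.1,42.6,-0.09,0,0,
66,-9.8,0.1,42.6,-0.09,0,0
--
```

Request:
{"method": "drive_tool", "body": {"moves": [66, -7.8, 0.5, 43, 0, 0, 0, 66, -9.8, 0, 42.6, 0, 0, 0, 66, -9.8, 0, 42.6, 0, 0, 0, 66, -9.8, 0, 42.6, 0, 0, 0, 66, -9.8, 0, 42.6, 0, 0, 0, 66, -9.8, 0, 42.6, 0, 0, 0, 66, -6, 0, 25, 0, 0, 0, 66, 0, 0, 0, 0, 0, 0]}}

```text
t: 13.95
tool_pos: [0.6533, 0.1924, 0.2003]
orientation: [-0.001, -2.909, 0.018]
force: [-0.8, -0.7, -0.2]
opening: 0.0659
gripper_force: 0.0
```

```bash
python3 - <<'E'
from meas import *
s=log(); 
R=tilt(down(90),[0,1,0],13)
tip=np.array([.613,.1965,.004]); pre=tip-R[:,2]*.186
plan(pre,R,open_=66)
E
```

```text
t 13.95 q [ 0.202  0.624  1.264  0.034  1.484 -1.376] p [0.6533 0.1924 0.2003] F [-0.8 -0.7 -0.2] op 0.06594038377314018
n 1 dist [  1.5   4.1 -15.1] w [-0.7 -0.3 -0.1]
66,-5,4.3,14.3,-0.7,-0.31,-0.11
--
```

Request:
{"method": "drive_tool", "body": {"moves": [66, -5, 4.3, 9, -0.7, -0.3, 0, 66, 0, 0, 5, 0, 0, 0, 66, 0, 0, 0, 0, 0, 0, 55, 0, 0, 0, 0, 0, 0, 40, 0, 0, 0, 0, 0, 0, 40, 0, 0, 0, 0, 0, 0, 40, 0, 0, 0, 0, 0, 0, 40, 0, 0, 0, 0, 0, 0]}}

```text
t: 14.75
tool_pos: [0.6579, 0.1986, 0.1898]
orientation: [-0.0, -2.922, -0.002]
force: [-0.3, -2.5, 5.4]
opening: 0.0457
gripper_force: 25.0
```

```bash
python3 - <<'E'
from meas import *
s=log(); R=Rot.from_rotvec(s['orientation']).as_matrix(); print('tip',s['tool_pos']+R@[0,0,.186],R[:,2])
p=s['tool_pos']+[0.,0,.30]
plan(p,R,open_=40)
E
```

```text
t 14.75 q [ 0.206  0.643  1.256  0.046  1.457 -1.375] p [0.6579 0.1986 0.1898] F [-0.3 -2.5  5.4] op 0.04574737309385577
tip [0.6174 0.1988 0.0083] [-0.2178  0.0012 -0.976 ]
n 7 dist [  0.   0. 300.] w [-0.  0.  0.]
40,9.3,0.1,-41.8,-0,0,0,
40,9.3,0.1,-41.8,-0,0,0,
40,9.3,0.1,-41.8,-0,0,0,
40,9.3,0.1,-41.8,-0,0,0,
40,9.3,0.1,-41.8,-0,0,0,
40,9.3,0.1,-41.8,-0,0,0,
40,9.3,0.1,-41.8,-0,0,0
--
```

Request:
{"method": "drive_tool", "body": {"moves": [40, 2.2, 0, -10, 0, 0, 0, 40, 9.3, 0, -41.8, 0, 0, 0, 40, 9.3, 0, -41.8, 0, 0, 0, 40, 9.3, 0, -41.8, 0, 0, 0, 40, 9.3, 0, -41.8, 0, 0, 0, 40, 9.3, 0, -41.8, 0, 0, 0, 40, 9.3, 0, -41.8, 0, 0, 0, 40, 0, 0, 0, 0, 0, 0], "grip_force": 30}}

```text
t: 15.55
tool_pos: [0.6582, 0.1987, 0.4656]
orientation: [0.001, -2.933, -0.006]
force: [0.6, -0.0, -0.2]
opening: 0.0457
gripper_force: 30.0
```

```bash
python3 - <<'E'
from meas import *
s=log(); R=Rot.from_rotvec(s['orientation']).as_matrix(); tip=s['tool_pos']+R@[0,0,.186]; print('tip',tip,s['gripper_force'])
c=cam('side'); S=cloud(c)
m=(abs(S[...,0]-tip[0])<.05)&(abs(S[...,1]-tip[1])<.021)&(abs(S[...,2]-tip[2])<.014)
p=S[m]; print(len(p),p.min(0),p.max(0),np.median(p[p[:,0]<tip[0]-.009],0)); q=p[p[:,0]<tip[0]-.009]; 
if len(q)>5: print('plane',np.linalg.lstsq(np.c_[q[:,:2],np.ones(len(q))],q[:,2],rcond=None)[0])
save(c,'s5.png',(150,100,260,200),6)
Rp=tilt(down(90),[0,1,0],13)
pt=np.array([.431,-.147,.30])-Rp[:,2]*.186; plan(pt,R,open_=40)
E
```

```text
t 15.55 q [ 0.206  0.469  0.982  0.049  1.894 -1.355] p [0.6582 0.1987 0.4656] F [ 0.6 -0.  -0.2] op 0.04571374384153833
tip [0.6196 0.1995 0.2836] 29.99991774559021
227 [0.5932 0.1789 0.2732] [0.6337 0.2202 0.2953] [0.6017 0.2062 0.2876]
plane [ 0.2458 -0.1504  0.1688]
n 9 dist [-185.3 -345.7   19.7] w [-0.1 -0.2 -0. ]
40,20.6,-38.4,2.1,-0.01,-0.03,-0,
40,20.6,-38.4,2.1,-0.01,-0.03,-0,
40,20.6,-38.4,2.1,-0.01,-0.03,-0,
40,20.6,-38.4,2,-0.01,-0.03,-0,
40,20.6,-38.4,2,-0.01,-0.03,-0,
40,20.6,-38.4,2,-0.01,-0.03,-0,
40,20.6,-38.4,2,-0.01,-0.03,-0,
40,20.6,-38.4,2,-0.01,-0.03,-0
--
40,20.6,-38.4,2,-0.01,-0.03,-0
--
```

View pics/s5.png

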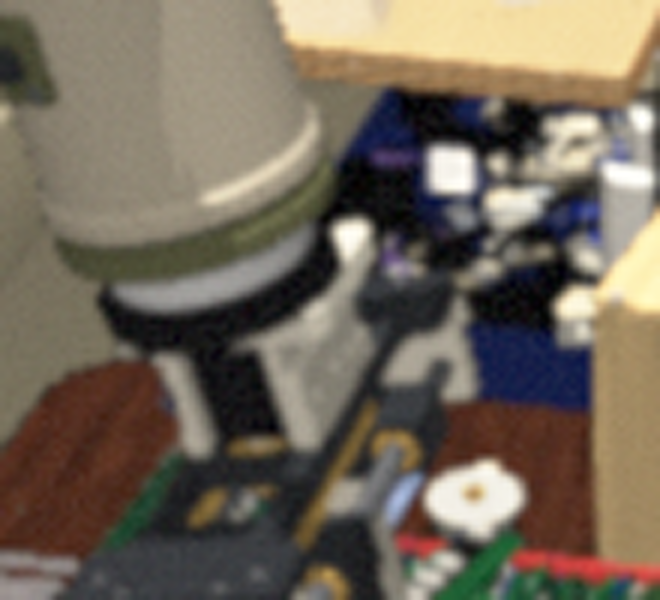

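The crop missed the disc (it lies lower, below row 200); I check its attitude from the cloud instead.

```bash
python3 - <<'E'
from meas import *
c=dict(np.load('side.npz'));S=cloud(c); tip=np.array([.6196,.1995,.2836])
m=(abs(S[...,0]-.6)<.014)&(abs(S[...,1]-tip[1])<.017)&(abs(S[...,2]-tip[2])<.02)
p=S[m]; k=np.argwhere(m)
for i in range(0,len(p)): print(k[i][::-1],np.round(p[i]*1e3).astype(int),c['color'][tuple(k[i])],end=' | ' if i%3 else '\n')
u,v=proj(c,tip)[0].astype(int);print('\n',u,v); save(c,'s6.png',(u-40,v-30,u+40,v+30),8)
E
```

```text
[218 215] [613 183 288] [111 111 116]
[219 215] [610 184 290] [110 112 116] | [217 216] [613 188 289] [110 111 115] | [218 216] [611 187 289] [114 114 120]
[219 216] [608 189 291] [118 119 123] | [220 216] [607 186 289] [115 117 123] | [221 216] [605 187 289] [111 113 118]
[222 216] [603 187 290] [107 107 108] | [223 216] [601 185 289] [91 95 92] | [217 217] [613 189 287] [110 109 114]
[218 217] [612 186 285] [115 116 122] | [219 217] [609 188 288] [117 119 124] | [220 217] [606 190 289] [114 115 121]
[221 217] [604 189 289] [115 118 122] | [222 217] [603 187 287] [115 118 121] | [223 217] [600 188 289] [107 108 111]
[224 217] [598 188 289] [89 86 89] | [216 218] [613 194 289] [113 111 117] | [217 218] [612 194 289] [115 115 120]
[218 218] [610 192 288] [115 115 121] | [219 218] [608 192 288] [115 119 122] | [220 218] [606 191 288] [115 116 121]
[221 218] [604 191 288] [114 115 120] | [222 218] [602 191 288] [112 114 119] | [223 218] [601 187 285] [112 114 119]
[224 218] [597 191 289] [105 104 111] | [216 219] [613 196 288] [136 136 138] | [217 219] [611 196 288] [118 118 124]
[218 2
[... 2883 characters left out ...]
220 226] [599 214 287] [ 99 101 104]
[221 226] [597 213 286] [83 84 90] | [222 226] [596 211 285] [66 70 74] | [223 226] [595 208 282] [55 59 58]
[224 226] [594 204 279] [71 54 55] | [219 227] [601 215 285] [83 85 90] | [220 227] [599 216 285] [74 76 79]
[221 227] [598 212 283] [71 73 74] | [222 227] [596 211 282] [61 60 63] | [223 227] [595 209 280] [58 57 57]
[224 227] [594 205 277] [91 52 56] | [220 228] [599 216 283] [66 66 67] | [221 228] [597 216 283] [58 60 66]
[222 228] [597 210 278] [60 58 60] | [223 228] [596 205 274] [84 53 54] | [221 229] [597 216 281] [58 61 63]
[222 229] [597 211 277] [87 58 60] | [220 230] [600 215 276] [74 53 57] | [221 230] [597 216 278] [92 57 58]

 212 221
```

View pics/s6.png

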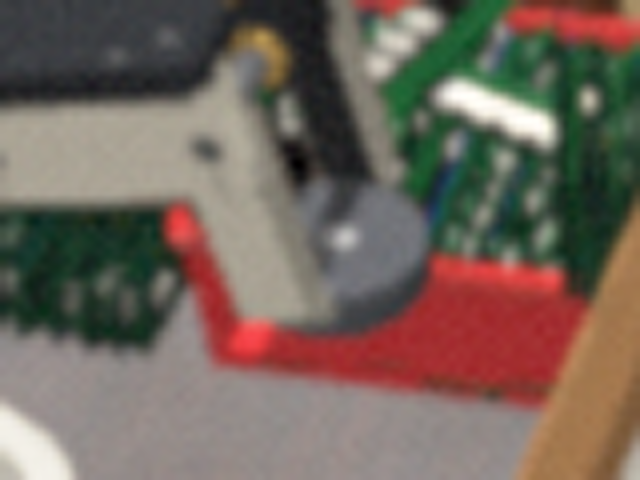

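The disc is flat in the grip: its top is level at z ≈ 0.2885 and its near edge at x ≈ 0.5925. On to the plate.

Request:
{"method": "drive_tool", "body": {"moves": [40, 20.6, -38.4, 2, 0, 0, 0, 40, 20.6, -38.4, 2, 0, 0, 0, 40, 20.6, -38.4, 2, 0, 0, 0, 40, 20.6, -38.4, 2, 0, 0, 0, 40, 20.6, -38.4, 2, 0, 0, 0, 40, 20.6, -38.4, 2, 0, 0, 0, 40, 20.6, -38.4, 2, 0, 0, 0, 40, 20.6, -38.4, 2, 0, 0, 0]}}

```text
t: 16.4
tool_pos: [0.4922, -0.1099, 0.4744]
orientation: [0.001, -2.918, -0.003]
force: [1.2, -0.8, -1.6]
opening: 0.046
gripper_force: 30.0
```

Request:
{"method": "drive_tool", "body": {"moves": [40, 20.6, -38.4, 2, 0, 0, 0, 40, 0, 0, 0, 0, 0, 0, 40, 0, 0, 0, 0, 0, 0]}}

```text
t: 16.7
tool_pos: [0.4725, -0.1478, 0.4773]
orientation: [-0.003, -2.919, -0.004]
force: [-0.7, 0.0, -0.4]
opening: 0.0458
gripper_force: 30.0
```

```bash
python3 - <<'E'
from meas import *
s=log(); R=Rot.from_rotvec(s['orientation']).as_matrix(); tip=s['tool_pos']+R@[0,0,.186]; print('tip',tip,R[:,2])
Rp=tilt(down(90),[0,1,0],12.2)
for z in(.08,.062):
  pt=np.array([.4345,-.147,z])-Rp[:,2]*.186; plan(pt,Rp,open_=40)
E
```

```text
t 16.7 q [-0.376 -0.063  1.563 -0.081  1.849 -1.959] p [ 0.4725 -0.1478  0.4773] F [-0.7  0.  -0.4] op 0.04581639745522364
tip [ 0.4315 -0.1472  0.2959] [-0.2205  0.0031 -0.9754]
n 5 dist [   1.3    0.8 -215.5] w [ 0.2 -0.5 -0.1]
40,-9.8,0,42,0.04,-0.11,-0.02,
40,-9.7,0.1,42,0.04,-0.11,-0.02,
40,-9.6,0.1,42,0.04,-0.11,-0.02,
40,-9.5,0.1,42,0.04,-0.11,-0.02,
40,-9.4,0.1,42.1,0.04,-0.11,-0.02
--
n 5 dist [   1.3    0.8 -233.5] w [ 0.2 -0.5 -0.1]
40,-10.6,0,45.5,0.04,-0.11,-0.02,
40,-10.5,0.1,45.5,0.04,-0.11,-0.02,
40,-10.4,0.1,45.5,0.04,-0.11,-0.02,
40,-10.3,0.1,45.6,0.04,-0.11,-0.02,
40,-10.2,0.1,45.6,0.04,-0.11,-0.02
--
```

Request:
{"method": "drive_tool", "body": {"moves": [40, -9.8, 0, 42, 0, -0.1, 0, 40, -9.7, 0, 42, 0, -0.1, 0, 40, -9.6, 0, 42, 0, -0.1, 0, 40, -9.5, 0, 42, 0, -0.1, 0, 40, -9.4, 0, 42, 0, -0.1, 0, 40, 0, 0, 0, 0, 0, 0, 40, 0, 0, 0, 0, 0, 0]}}

```text
t: 17.4
tool_pos: [0.4746, -0.1459, 0.2629]
orientation: [0.002, -2.927, -0.004]
force: [0.8, 0.6, -0.2]
opening: 0.0459
gripper_force: 30.0
```

Request:
{"method": "drive_tool", "body": {"moves": [40, -2.1, 0, 9.8, 0, 0, 0, 40, -1.1, 0, 4.9, 0, 0, 0, 40, 0, 0, 0, 0, 0, 0, 40, 0, 0, 0, 0, 0, 0]}}

```text
t: 17.8
tool_pos: [0.475, -0.1471, 0.2491]
orientation: [-0.0, -2.931, -0.001]
force: [-0.3, 0.4, -0.6]
opening: 0.0458
gripper_force: 30.0
```

```bash
python3 - <<'E'
from meas import *
s=log(); R=Rot.from_rotvec(s['orientation']).as_matrix(); tip=s['tool_pos']+R@[0,0,.186]; print('tip',tip,R[:,2])
E
```

```text
t 17.8 q [-0.374  0.096  1.828 -0.077  1.415 -1.925] p [ 0.475  -0.1471  0.2491] F [-0.3  0.4 -0.6] op 0.04578415062273699
tip [ 0.4361 -0.1469  0.0672] [-0.2092  0.0009 -0.9779]
```

Lower in small steps, with a small −x correction.

Request:
{"method": "drive_tool", "body": {"moves": [40, 0.8, 0, 2.6, 0, 0, 0, 40, 0, 0, 0, 0, 0, 0]}}

```text
t: 18.0
tool_pos: [0.4733, -0.147, 0.2459]
orientation: [-0.0, -2.93, -0.002]
force: [-0.5, -0.3, -1.1]
opening: 0.0456
gripper_force: 30.0
```

Request:
{"method": "drive_tool", "body": {"moves": [40, -0.2, 0, 1, 0, 0, 0, 40, 0, 0, 0, 0, 0, 0]}}

```text
t: 18.2
tool_pos: [0.4733, -0.1469, 0.2448]
orientation: [-0.0, -2.93, -0.002]
force: [0.7, -0.8, -1.0]
opening: 0.0454
gripper_force: 30.0
```

Request:
{"method": "drive_tool", "body": {"moves": [40, -0.2, 0, 1, 0, 0, 0, 40, 0, 0, 0, 0, 0, 0]}}

```text
t: 18.4
tool_pos: [0.4733, -0.1469, 0.2437]
orientation: [-0.0, -2.93, -0.002]
force: [-0.8, 0.5, -1.3]
opening: 0.0456
gripper_force: 30.0
```

Request:
{"method": "drive_tool", "body": {"moves": [40, -0.2, 0, 1, 0, 0, 0, 40, 0, 0, 0, 0, 0, 0]}}

```text
t: 18.6
tool_pos: [0.4735, -0.1469, 0.2431]
orientation: [-0.0, -2.93, -0.002]
force: [-1.3, 0.6, 2.7]
opening: 0.0461
gripper_force: 30.0
```

Request:
{"method": "drive_tool", "body": {"moves": [42, 0, 0, 0, 0, 0, 0, 50, 0, 0, 0, 0, 0, 0, 58, 0, 0, 0, 0, 0, 0, 66, 0, 0, 0, 0, 0, 0, 66, 0, 0, -10, 0, 0, 0, 66, 0, 0, -45, 0, 0, 0, 66, 0, 0, -45, 0, 0, 0, 66, 0, 0, -45, 0, 0, 0]}}

```text
t: 19.4
tool_pos: [0.5039, -0.147, 0.3868]
orientation: [-0.0, -2.93, -0.002]
force: [1.6, -0.7, 0.6]
opening: 0.0661
gripper_force: 0.0
```

Request:
{"method": "drive_tool", "body": {"moves": [66, 0, 0, -45, 0, 0, 0, 66, -40, 20, 0, 0, 0, 0, 66, -40, 20, 0, 0, 0, 0, 66, -40, 20, 0, 0, 0, 0, 66, 0, 0, 0, 0, 0, 0]}}

```text
t: 19.9
tool_pos: [0.6333, -0.0845, 0.3991]
orientation: [0.005, -2.925, -0.005]
force: [-0.5, 0.4, -1.0]
opening: 0.0663
gripper_force: 0.0
```

```bash
python3 - <<'E'
from meas import *
s=log(); c=cam('top'); T=cloud(c); d=cam('side'); S=cloud(d)
for z0,z1 in((.046,.059),(.06,.075)):
  for n,P in(('T',T),('S',S)):
    m=(np.hypot(P[...,0]-.431,P[...,1]+.1465)<.045)&(P[...,2]>z0)&(P[...,2]<z1)
    if m.sum()>5: print(n,z0,m.sum(),cv2.minEnclosingCircle(P[m][:,:2].astype(np.float32)),np.median(P[m][:,2]))
mm,ce,st=blob(c['color'].max(2)<170,proj(c,[.431,-.1465,.067])[0]); print(ce,st,circ(c,mm,.067))
mm,ce,st=blob(c['color'].min(2)>238,proj(c,[.431,-.1465,.039])[0]); print('plate',ce,st,circ(c,mm,.039))
for n,P in(('T',T),('S',S)):
    m=(np.hypot(P[...,0]-.58,P[...,1]+.318)<.09)&(P[...,2]>.209)&(P[...,2]<.235)&(P[...,0]>.545)
    print(n,'rim',m.sum(),circfit(P[m][:,:2]),np.percentile(P[m][:,2],[50,98]))
    m=(P[...,0]>.38)&(P[...,0]<.52)&(abs(P[...,1]+.3)<.05)&(P[...,2]>.2)&(P[...,2]<.25)
    p=P[m]; print(n,'handle',len(p),p.min(0),p.max(0),np.polyfit(p[:,0],p[:,1],1))
save(c,'t3.png',(260,150,440,300),4.2)
import json
# kinematic fit (q4~0 rows)
L=[json.loads(l) for l in open('q.jsonl')]; A=[];b=[]
for q,p,o in L:
    q=np.array(q);p=np.array(p)
    e=np.array([np.cos(q[0]),np.sin(q[0])]); r=p[:2]@e; lat=p[:2]@[-e[1],e[0]]
    a=q[1]+q[2]; tz=-Rot.from_rotvec(o).as_matrix()[:,2]; 
    zr=Rot.from_rotvec(o).as_matrix()[:,2]; d=np.array([zr[:2]@e,zr[2]])
    A+= [[1,0,np.sin(q[1]),np.sin(a),np.cos(a),d[0]],[0,1,np.cos(q[1]),np.cos(a),-np.sin(a),d[1]]]; b+=[r,p[2]]; 
    print(np.round(lat,4),end=' ')
x,res,rk,sv=np.linalg.lstsq(np.array(A),np.array(b),rcond=None);print('\n',x,rk,sv,np.abs(np.array(A)@x-b).max())
E
```

```text
t 19.9 q [-0.201  0.35   1.252 -0.041  1.753 -1.778] p [ 0.6333 -0.0845  0.3991] F [-0.5  0.4 -1. ] op 0.06630810619038346
T 0.046 28 ((0.4217017889022827, -0.14738088846206665), 0.022299382835626602) 0.05393997813282131
S 0.046 56 ((0.4292624592781067, -0.14196166396141052), 0.02491050772368908) 0.05244643646395389
T 0.06 267 ((0.43082883954048157, -0.14711889624595642), 0.023884980008006096) 0.0668209354157029
S 0.06 159 ((0.4329330027103424, -0.14425751566886902), 0.026158545166254044) 0.06606541599362266
[353.4557 270.8608] [350 265   7  14  79] (array([ 0.4077, -0.2342]), 0.017698580399155617)
plate [322.0154 264.2857] [309 249  25  29 259] (array([ 0.4303, -0.1467]), 0.038602255284786224)
T rim 329 (array([ 0.5809, -0.3235]), np.float64(0.040699084728377605)) [0.2148 0.221 ]
T handle 337 [ 0.4117 -0.3148  0.2154] [ 0.52   -0.2827  0.2355] [-0.2093 -0.201 ]
S rim 99 (array([ 0.5823, -0.3204]), np.float64(0.0418350318066288)) [0.214  0.2199]
S handle 182 [ 0.4121 -0.3121  0.2137] [ 0.5198 -0.2782  0.2299] [-0.2196 -0.1904]
0.0512 0.0511 0.0512 0.0511 0.0512 0.0513 0.0512 0.0512 0.0512 0.0579 0.0577 0.0599 0.0601 0.0362 0.0367 0.0435 
 [-0.      0.3181  0.3691  0.5534  0.0616  0.1914] 6 [7.8703 5.6328 1.252  0.6338 0.532  0.2417] 9.992007221626409e-16
```

View pics/t3.png

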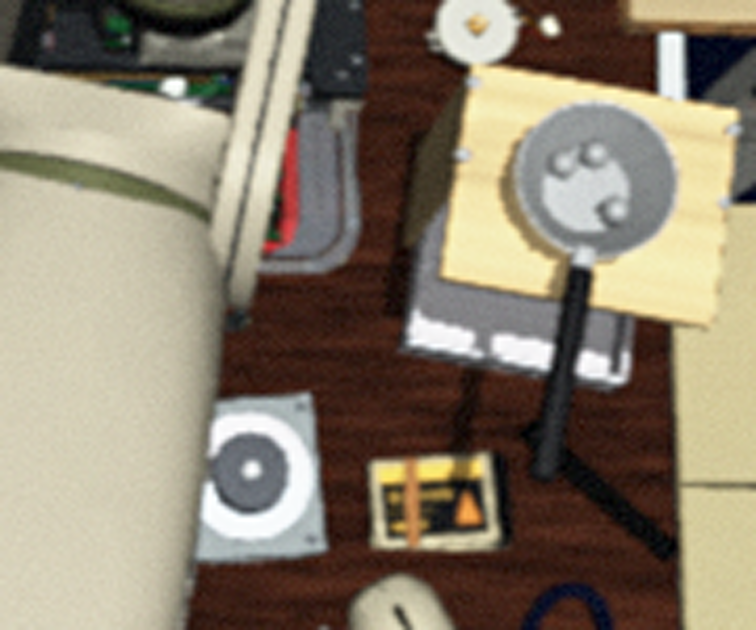

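The stack is concentric (top disc (0.4308,−0.1471) on plate (0.431,−0.147), at pixel (250,470) of the crop), and the cup is still on the mat with 3 balls. Next I build the arm model from the readings to plan the cup moves.

```bash
cat > kin.py <<'E'
from meas import *
from scipy.optimize import least_squares
lo=np.array([-2.96,-.89,.02,-1.34,0,-2.66]);hi=np.array([2.96,2.26,2.5,4.48,2.73,2.66])
Y=lambda a:Rot.from_euler('y',a).as_matrix(); Z=lambda a:Rot.from_euler('z',a).as_matrix()
OFF=0.
def fk(q,s4=1,s6=1):
    a=q[1]+q[2]; B=Z(q[0])
    w=B@np.array([.3691*np.sin(q[1])+.5534*np.sin(a)+.0616*np.cos(a),.0512,.3181+.3691*np.cos(q[1])+.5534*np.cos(a)-.0616*np.sin(a)])
    R=B@Y(a)@Z(s4*q[3])@Y(q[4])@Z(s6*q[5]+OFF)
    return w+R[:,2]*.1914,R,w
def ik(p,R,q0):
    f=lambda q:(lambda r:np.r_[(r[0]-p)*5,Rot.from_matrix(r[1].T@R).as_rotvec()])(fk(q))
    r=least_squares(f,np.clip(q0,lo+1e-3,hi-1e-3),bounds=(lo,hi)); return r.x,np.abs(r.fun).max()
# bay, cup frames
by=np.radians(-9.2); O=np.array([.5614,-.3251,0]); 
def bayp(x,y,z): return O+Z(by)@np.array([x,y,z])/1e3
def cupR(yaw,roll): return Z(yaw)@Rot.from_euler('x',roll,degrees=True).as_matrix()
# tool in cup frame: pointing +y (arm on -y side), tool y vertical: columns x,y,z
def toolC(sg): 
    z=np.array([0,1.,0]); y=np.array([0,0,sg]); return np.c_[np.cross(y,z),y,z]
E
python3 - <<'E'
from kin import *
import json,kin
L=[json.loads(l) for l in open('q.jsonl')]
for s4 in(1,-1):
  for s6 in(1,-1):
    for o in(0,np.pi/2,np.pi,-np.pi/2):
        kin.OFF=o; e=[]
        for q,p,w in L:
            P,R,_=fk(np.array(q),s4,s6); e.append([np.abs(P-p).max(),Rot.from_matrix(R.T@Rot.from_rotvec(w).as_matrix()).magnitude()])
        e=np.max(e,0)
        if e[1]<.5: print(s4,s6,o,e)
E
```

```text
1 1 1.5707963267948966 [0. 0.]
-1 1 1.5707963267948966 [0.0278 0.1627]
```

```bash
sed -i 's/^OFF=0\./OFF=np.pi\/2/' kin.py; python3 - <<'E'
from kin import *
q0=robot.read_state()['q']
yaw0=np.radians(-12)
def seq(dyaw,sg,side):
    # dyaw: tool yaw about vertical relative to perpendicular
    C=toolC(sg) if side>0 else Rot.from_euler('z',180,degrees=True).as_matrix()@toolC(sg)
    C=Z(np.radians(dyaw))@C
    P=[('pick',np.array([.4617,-.2974,.222]),yaw0,0),('lift',np.array([.4617,-.2974,.262]),yaw0,0),
       ('back',bayp(-232,-10,262),by,0),('down',bayp(-232,-15,105),by,-35*side),('in',bayp(-122,-15,105),by,-35*side),('pour',bayp(-122,-15,105),by,-80*side)]
    return [(n,g,cupR(y,r)@C) for n,g,y,r in P]
for side in(1,-1):
  for sg in(1,-1):
    for dy in(-40,-20,0,20,40):
      best=None
      for q4 in(-1.2,0,1.5,3.,4.3):
        for q6 in(-2,0,2):
          q=np.array([q0[0],.5,1.3,q4,1.5,q6]);out=[];ok=True
          for n,g,R in seq(dy,sg,side):
            q,e=ik(g-R[:,2]*.1673,R,q); out.append((n,np.round(q,2),round(e,3)))
            if e>.003: ok=False;break
          if best is None or len(out)>len(best): best=out
          if ok: break
        if ok: break
      print(side,sg,dy,'OK' if ok else 'fail at '+best[-1][0]); 
      if ok: print(*[(n,list(q)) for n,q,e in best],sep='\n')
E
```

```text
1 1 -40 fail at down
1 1 -20 fail at down
1 1 0 OK
('pick', [np.float64(-1.1), np.float64(0.93), np.float64(1.14), np.float64(1.04), np.float64(2.32), np.float64(-2.28)])
('lift', [np.float64(-1.1), np.float64(0.87), np.float64(1.15), np.float64(1.08), np.float64(2.35), np.float64(-2.22)])
('back', [np.float64(-1.25), np.float64(0.75), np.float64(1.33), np.float64(0.82), np.float64(2.45), np.float64(-2.45)])
('down', [np.float64(-1.2), np.float64(0.57), np.float64(1.5), np.float64(0.46), np.float64(1.93), np.float64(-2.65)])
('in', [np.float64(-1.07), np.float64(0.72), np.float64(1.27), np.float64(0.57), np.float64(1.93), np.float64(-2.5)])
('pour', [np.float64(-0.82), np.float64(0.17), np.float64(1.7), np.float64(0.14), np.float64(1.38), np.float64(-2.26)])
1 1 20 OK
('pick', [np.float64(-0.97), np.float64(1.12), np.float64(0.81), np.float64(0.95), np.float64(2.56), np.float64(-2.28)])
('lift', [np.float64(-0.97), np.float64(1.06), np.float64(0.83), np.float64(1.0), np.float64(2.58), np.float64(-2.22)])
('back', [np.float64(-1.09), np.float64(0.88), np.float64(1.12), np.float64(0.62
[... 5701 characters left out ...]
loat64(1.96), np.float64(-0.88)])
('lift', [np.float64(-0.07), np.float64(0.64), np.float64(1.51), np.float64(-1.29), np.float64(1.98), np.float64(-0.94)])
('back', [np.float64(-0.07), np.float64(0.33), np.float64(1.94), np.float64(-1.28), np.float64(1.9), np.float64(-0.82)])
('down', [np.float64(-0.2), np.float64(0.24), np.float64(1.97), np.float64(-0.9), np.float64(1.5), np.float64(-1.08)])
('in', [np.float64(-0.2), np.float64(0.48), np.float64(1.65), np.float64(-0.9), np.float64(1.55), np.float64(-1.14)])
('pour', [np.float64(-0.54), np.float64(0.35), np.float64(1.54), np.float64(-0.28), np.float64(1.53), np.float64(-1.87)])
-1 -1 0 fail at pick
-1 -1 20 fail at pick
-1 -1 40 fail at lift
```

```bash
cat >> kin.py <<'E'
C0=Z(np.radians(-10))@toolC(-1)
def tcp(g,yaw,roll):
    R=cupR(yaw,roll)@C0; return np.array(g)-R[:,2]*.1673,R
def check(p,R,n=12,q0=None):
    s=robot.read_state(); p0=s['tool_pos'];R0=Rot.from_rotvec(s['orientation']); q=np.array(s['q']) if q0 is None else q0
    w=(R0.inv()*Rot.from_matrix(R)).as_rotvec(); m=0
    for i in range(1,n+1):
        qn,e=ik(p0+(p-p0)*i/n,(R0*Rot.from_rotvec(w*i/n)).as_matrix(),q); m=max(m,e); dq=np.abs(qn-q).max(); q=qn
    print('check err',round(m,4),'laststep',round(dq,2),'q',np.round(q,2))
E
python3 - <<'E'
from kin import *
g=np.array([.4617,-.2974,.222]); p,R=tcp(g,np.radians(-12),0); print(p,R)
pre=p-R[:,2]*.12
w=pre+[0,0,.26]
check(w,R); plan(w,R,open_=45)
E
```

```text
[ 0.399  -0.4525  0.222 ] [[ 0.9272  0.      0.3746]
 [-0.3746  0.      0.9272]
 [ 0.     -1.      0.    ]]
check err 2.0178 laststep 0.15 q [-0.9  -0.14  1.92 -0.84  0.   -2.66]
n 21 dist [-277.  -477.2   79.7] w [  36.2 -122.1 -117.2]
45,13.7,-22.7,-0.9,1.73,-5.81,-5.58,
45,15.7,-21.3,-1.8,1.73,-5.81,-5.58,
45,17.5,-19.8,-2.8,1.73,-5.81,-5.58,
45,19,-18.1,-4.1,1.73,-5.81,-5.58,
45,20.2,-16.3,-5.6,1.73,-5.81,-5.58,
45,21,-14.5,-7.2,1.73,-5.81,-5.58,
45,21.5,-12.7,-9,1.73,-5.81,-5.58,
45,21.7,-10.8,-10.8,1.73,-5.81,-5.58
--
45,21.5,-9.1,-12.7,1.73,-5.81,-5.58,
45,20.9,-7.4,-14.6,1.73,-5.81,-5.58,
45,19.9,-5.9,-16.5,1.73,-5.81,-5.58,
45,18.7,-4.6,-18.3,1.73,-5.81,-5.58,
45,17.1,-3.4,-20,1.73,-5.81,-5.58,
45,15.3,-2.4,-21.6,1.73,-5.81,-5.58,
45,13.2,-1.7,-22.9,1.73,-5.81,-5.58,
45,11,-1.2,-24.1,1.73,-5.81,-5.58
--
45,8.6,-1,-25.1,1.73,-5.81,-5.58,
45,6.1,-1.1,-25.8,1.73,-5.81,-5.58,
45,3.6,-1.4,-26.3,1.73,-5.81,-5.58,
45,1.1,-1.9,-26.5,1.73,-5.81,-5.58,
45,-1.4,-2.8,-26.4,1.73,-5.81,-5.58
--
```

```bash
python3 - <<'E'
from kin import *
p1=np.array([.45,-.27,.47]);R1=down(-5)
check(p1,R1); plan(p1,R1,open_=45)
g=np.array([.4617,-.2974,.222]); p,R=tcp(g,np.radians(-12),-88); print(R)
p2=np.array([.38,-.45,.47]); q=ik(p2,R,np.array([-.9,0,1.8,.2,1.4,.7])); print(q)
plan(p2,R,open_=45,start=(p1,R1))
E
```

```text
check err 0.0 laststep 0.1 q [-0.64 -0.09  1.6   0.    1.64 -0.55]
n 12 dist [-181.1 -183.4   67.7] w [-10.1  -9.4  94.7]
45,16,-15.3,-2.3,-0.84,-0.78,7.89,
45,13.7,-17.3,-2.8,-0.84,-0.78,7.89,
45,11.2,-18.9,-3.2,-0.84,-0.78,7.89,
45,8.4,-20.2,-3.6,-0.84,-0.78,7.89,
45,5.5,-21.1,-4,-0.84,-0.78,7.89,
45,2.5,-21.6,-4.4,-0.84,-0.78,7.89,
45,-0.6,-21.7,-4.7,-0.84,-0.78,7.89,
45,-3.6,-21.3,-5,-0.84,-0.78,7.89
--
45,-6.5,-20.6,-5.3,-0.84,-0.78,7.89,
45,-9.4,-19.4,-5.4,-0.84,-0.78,7.89,
45,-12,-17.8,-5.6,-0.84,-0.78,7.89,
45,-14.4,-15.9,-5.6,-0.84,-0.78,7.89
--
[[ 0.962  -0.2078  0.177 ]
 [-0.2107 -0.9776 -0.0025]
 [ 0.1735 -0.0349 -0.9842]]
(array([-1.005 ,  0.0242,  1.4873,  0.1487,  1.5323,  0.7798]), np.float64(2.045585922871851e-13))
n 12 dist [ -70. -180.    0.] w [-7.   9.2 96.9]
45,-15.5,-4.5,0,-0.58,0.76,8.07,
45,-15.9,-2.3,-0.2,-0.58,0.76,8.07,
45,-16.1,-0,-0.5,-0.58,0.76,8.07,
45,-15.9,2.2,-0.7,-0.58,0.76,8.07,
45,-15.4,4.5,-0.8,-0.58,0.76,8.07,
45,-14.6,6.6,-1,-0.58,0.76,8.07,
45,-13.6,8.6,-1.1,-0.58,0.76,8.07,
45,-12.2,10.4,-1.2,-0.58,0.76,8.07
--
45,-10.6,12,-1.2,-0.58,0.76,8.07,
45,-8.8,13.4,-1.2,-0.58,0.76,8.07,
45,-6.8,14.5,-1.2,-0.58,0.76,8.07,
45,-4.7,15.4,-1.1,-0.58,0.76,8.07
--
```

Request:
{"method": "drive_tool", "body": {"moves": [45, 16, -15.3, -12, -0.84, -0.78, 7.9, 45, 13.7, -17.3, -12, -0.84, -0.78, 7.9, 45, 11.2, -18.9, -3.2, -0.84, -0.78, 7.9, 45, 8.4, -20.2, -3.6, -0.84, -0.78, 7.9, 45, 5.5, -21.1, -4, -0.84, -0.78, 7.9, 45, 2.5, -21.6, -4.4, -0.84, -0.78, 7.9, 45, -0.6, -21.7, -4.7, -0.84, -0.78, 7.9, 45, -3.6, -21.3, -5, -0.84, -0.78, 7.9]}}

```text
t: 20.8
tool_pos: [0.5114, -0.2103, 0.4689]
orientation: [-1.625, -2.602, -0.001]
force: [-0.3, -0.9, 0.8]
opening: 0.0449
gripper_force: 0.0
```

Request:
{"method": "drive_tool", "body": {"moves": [45, -6.5, -20.6, -1, -0.84, -0.78, 7.9, 45, -9.4, -19.4, -1, -0.84, -0.78, 7.9, 45, -12, -17.8, -1, -0.84, -0.78, 7.9, 45, -14.4, -15.9, -1, -0.84, -0.78, 7.9, 45, -15.5, -4.5, 0, -0.58, 0.76, 8.1, 45, -15.9, -2.3, 0, -0.58, 0.76, 8.1, 45, -16.1, 0, 0, -0.58, 0.76, 8.1, 45, -15.9, 2.2, 0, -0.58, 0.76, 8.1]}}

```text
t: 21.6
tool_pos: [0.4269, -0.3302, 0.4719]
orientation: [-2.82, -1.375, -0.107]
force: [0.3, 1.1, -0.4]
opening: 0.0449
gripper_force: 0.0
```

Request:
{"method": "drive_tool", "body": {"moves": [45, -15.4, 4.5, 0, -0.58, 0.76, 8.1, 45, -14.6, 6.6, -1, -0.58, 0.76, 8.1, 45, -13.6, 8.6, -1, -0.58, 0.76, 8.1, 45, -12.2, 10.4, -1, -0.58, 0.76, 8.1, 45, -10.6, 12, -1, -0.58, 0.76, 8.1, 45, -8.8, 13.4, -1, -0.58, 0.76, 8.1, 45, -6.8, 14.5, -1, -0.58, 0.76, 8.1, 45, -4.7, 15.4, -1, -0.58, 0.76, 8.1]}}

```text
t: 22.4
tool_pos: [0.3795, -0.4495, 0.4701]
orientation: [-3.096, 0.355, -0.281]
force: [-0.4, -0.2, 0.8]
opening: 0.0451
gripper_force: 0.0
```

```bash
python3 - <<'E'
from kin import *
s=log();
c=cam('top'); T=cloud(c); d=cam('side'); S=cloud(d)
for n,P in(('T',T),('S',S)):
    m=(np.hypot(P[...,0]-.58,P[...,1]+.318)<.09)&(P[...,2]>.209)&(P[...,2]<.235)&(P[...,0]>.545)
    print(n,'rim',m.sum(),circfit(P[m][:,:2]) if m.sum()>9 else '')
    m=(P[...,0]>.38)&(P[...,0]<.52)&(abs(P[...,1]+.3)<.05)&(P[...,2]>.2)&(P[...,2]<.25)
    p=P[m]; 
    if len(p)>9:print(n,'handle',len(p),p.min(0),p.max(0),np.polyfit(p[:,0],p[:,1],1))
g=np.array([.4617,-.2974,.222]); p,R=tcp(g,np.radians(-12),0)
w=p-R[:,2]*.12+[0,0,.2]; check(w,R); plan(w,R,open_=45)
E
```

```text
t 22.4 q [-1.005  0.02   1.492  0.148  1.527  0.795] p [ 0.3795 -0.4495  0.4701] F [-0.4 -0.2  0.8] op 0.045142125058461414
T rim 332 (array([ 0.5807, -0.3235]), np.float64(0.040606595109868374))
T handle 334 [ 0.4116 -0.3146  0.215 ] [ 0.5194 -0.2821  0.2346] [-0.2107 -0.2004]
S rim 124 (array([ 0.5821, -0.3209]), np.float64(0.0419046277711252))
S handle 182 [ 0.4119 -0.3084  0.2137] [ 0.5193 -0.2775  0.2325] [-0.214  -0.1928]
check err 0.0 laststep 0.15 q [-1.27  0.77  0.98  1.35  2.44  1.29]
n 11 dist [ -25.  -113.6  -47.8] w [86.9 -0.8 14.7]
45,-0.6,10.7,4,7.9,-0.07,1.34,
45,-0.4,11.2,2.4,7.9,-0.07,1.34,
45,-0.1,11.4,0.9,7.9,-0.07,1.34,
45,0.2,11.4,-0.7,7.9,-0.07,1.34,
45,0.4,11.2,-2.3,7.9,-0.07,1.34,
45,0.7,10.8,-3.8,7.9,-0.07,1.34,
45,0.9,10.1,-5.2,7.9,-0.07,1.34,
45,1.1,9.3,-6.6,7.9,-0.07,1.34
--
45,1.3,8.3,-7.8,7.9,-0.07,1.34,
45,1.5,7.1,-8.8,7.9,-0.07,1.34,
45,1.7,5.8,-9.7,7.9,-0.07,1.34
--
```

Request:
{"method": "drive_tool", "body": {"moves": [45, -0.6, 10.7, 4, 7.9, 0, 1.34, 45, -0.4, 11.2, 2.4, 7.9, 0, 1.34, 45, -0.1, 11.4, 0.9, 7.9, 0, 1.34, 45, 0.2, 11.4, -0.7, 7.9, 0, 1.34, 45, 0.4, 11.2, -2.3, 7.9, 0, 1.34, 45, 0.7, 10.8, -3.8, 7.9, 0, 1.34, 45, 0.9, 10.1, -5.2, 7.9, 0, 1.34, 45, 1.1, 9.3, -6.6, 7.9, 0, 1.34]}}

```text
t: 23.3
tool_pos: [0.3626, -0.5319, 0.4349]
orientation: [-1.966, 0.316, -0.318]
force: [0.9, 0.1, -0.2]
opening: 0.0451
gripper_force: 0.0
```

Request:
{"method": "drive_tool", "body": {"moves": [45, 1.3, 8.3, -7.8, 7.9, 0, 1.34, 45, 1.5, 7.1, -8.8, 7.9, 0, 1.34, 45, 1.7, 5.8, -9.7, 7.9, 0, 1.34, 45, 0, 45, 0, 0, 0, 0, 45, 0, 45, 0, 0, 0, 0, 45, 0, 45, 0, 0, 0, 0, 45, 0, 45, 0, 0, 0, 0, 45, 0, 0, 0, 0, 0, 0]}}

```text
t: 24.1
tool_pos: [0.3573, -0.5604, 0.2334]
orientation: [-1.538, 0.3, -0.304]
force: [-0.5, -0.3, -0.8]
opening: 0.0448
gripper_force: 0.0
```

```bash
python3 - <<'E'
from kin import *
s=log();
g=np.array([.4617,-.2974,.222]); p,R=tcp(g,np.radians(-12),0)
print(Rot.from_rotvec(s['orientation']).as_matrix())
check(p-R[:,2]*.05,R); plan(p-R[:,2]*.05,R,open_=45)
E
```

```text
t 24.1 q [-1.267  1.003  0.995  1.119  2.355  0.959] p [ 0.3573 -0.5604  0.2334] F [-0.5 -0.3 -0.8] op 0.04484992247311312
[[ 0.9264  0.0046  0.3766]
 [-0.3766  0.0103  0.9263]
 [ 0.0004 -0.9999  0.0113]]
check err 0.0 laststep 0.01 q [-1.21  0.9   1.18  1.08  2.27  0.88]
n 2 dist [ 23.   61.6 -11.4] w [-0.6 -0.1  0. ]
45,-0.9,6.1,32.8,-0.32,-0.06,0.01,
45,-0.9,5.9,32.8,-0.32,-0.06,0.01
--
```

Request:
{"method": "drive_tool", "body": {"moves": [45, -0.9, 11.5, 0, -0.6, 0, 0, 45, 0, 0, 33, 0, 0, 0, 45, 0, 0, 33, 0, 0, 0, 45, 0, 0, 0, 0, 0, 0, 45, 0, 0, 0, 0, 0, 0]}}

```text
t: 24.6
tool_pos: [0.3827, -0.5016, 0.2319]
orientation: [-1.562, 0.296, -0.31]
force: [-0.7, -0.5, -0.1]
opening: 0.0451
gripper_force: 0.0
```

```bash
python3 - <<'E'
from kin import *
s=log();
g=np.array([.4617,-.2974,.222]); p,R=tcp(g,np.radians(-12),0)
plan(p,R,open_=45)
EOF
E
```

```text
t 24.6 q [-1.21   0.89   1.175  1.086  2.267  0.882] p [ 0.3827 -0.5016  0.2319] F [-0.7 -0.5 -0.1] op 0.04506071883351058
n 2 dist [16.3 49.1 -9.9] w [ 0.6 -0.1  0.7]
45,-1.7,4.7,25.8,0.31,-0.04,0.33,
45,-1.7,4.8,25.8,0.31,-0.04,0.33
--Traceback (most recent call last):
  File "<stdin>", line 5, in <module>
NameError: name 'EOF' is not defined
```

Request:
{"method": "drive_tool", "body": {"moves": [45, 0, 9.8, 0, 0.6, 0, 0.6, 45, 0, 0, 0, 0, 0, 0]}}

```text
t: 24.8
tool_pos: [0.3817, -0.5021, 0.2181]
orientation: [-1.546, 0.306, -0.301]
force: [-0.2, 0.1, -1.2]
opening: 0.0449
gripper_force: 0.0
```

```bash
python3 - <<'E'
from kin import *
s=log();
g=np.array([.4617,-.2974,.222]); p,R=tcp(g,np.radians(-12),0)
plan(p,R,open_=45)
E
```

```text
t 24.8 q [-1.212  0.916  1.168  1.086  2.267  0.884] p [ 0.3817 -0.5021  0.2181] F [-0.2  0.1 -1.2] op 0.044880095156536084
n 2 dist [17.3 49.5  3.9] w [-0.2 -0.2 -0.2]
45,-1.4,-1.9,26.2,-0.09,-0.1,-0.11,
45,-1.3,-1.9,26.2,-0.09,-0.1,-0.11
--
```

Request:
{"method": "drive_tool", "body": {"moves": [45, -2, -3.8, 0, -0.2, -0.2, -0.2, 45, 0, 0, 26, 0, 0, 0, 45, 0, 0, 26, 0, 0, 0, 45, 0, 0, 0, 0, 0, 0, 45, 0, 0, 0, 0, 0, 0, 45, 0, 0, 0, 0, 0, 0]}}

```text
t: 25.4
tool_pos: [0.3994, -0.4532, 0.2226]
orientation: [-1.55, 0.301, -0.301]
force: [-0.4, -0.5, -0.0]
opening: 0.045
gripper_force: 0.0
```

```bash
python3 - <<'E'
from kin import *
s=log();
g=np.array([.4617,-.2974,.222]); p,R=tcp(g,np.radians(-12),0)
plan(p,R,open_=45)
E
```

```text
t 25.4 q [-1.164  0.828  1.3    1.088  2.21   0.85 ] p [ 0.3994 -0.4532  0.2226] F [-0.4 -0.5 -0. ] op 0.04500472554038363
n 1 dist [-0.4  0.7 -0.6] w [0. 0. 0.]
45,-0.7,0.5,0.5,0.04,0.02,0.03
--
```

Request:
{"method": "drive_tool", "body": {"moves": [30, 0, 0.5, 0.5, 0, 0, 0, 20, 0, 0, 0, 0, 0, 0, 10, 0, 0, 0, 0, 0, 0, 10, 0, 0, 0, 0, 0, 0, 10, 0, 0, 0, 0, 0, 0, 10, 0, 0, 0, 0, 0, 0], "grip_force": 60}}

```text
t: 26.0
tool_pos: [0.4, -0.4519, 0.2217]
orientation: [-1.55, 0.301, -0.3]
force: [0.0, 0.5, 0.3]
opening: 0.0156
gripper_force: 60.0
```

Request:
{"method": "drive_tool", "body": {"moves": [10, 0, -5, 0, 0, 0, 0, 10, 0, -10, 0, 0, 0, 0, 10, 0, -10, 0, 0, 0, 0, 10, 0, -15, 0, 0, 0, 0, 10, 0, 0, 0, 0, 0, 0, 10, 0, 0, 0, 0, 0, 0]}}

```text
t: 26.6
tool_pos: [0.4001, -0.4519, 0.2626]
orientation: [-1.552, 0.3, -0.301]
force: [0.4, 0.5, -2.2]
opening: 0.0156
gripper_force: 60.0
```

```bash
python3 - <<'E'
from kin import *
s=log();
c=cam('top');T=cloud(c); m=(np.hypot(T[...,0]-.58,T[...,1]+.318)<.1)&(T[...,2]>.235)&(T[...,0]>.535)
print('rim',m.sum(),circfit(T[m][:,:2]),np.percentile(T[m][:,2],[2,50,98]))
p=T[m]; print('front z',np.median(p[p[:,0]<.56][:,2]),np.median(p[p[:,0]>.6][:,2]))
p,R=tcp(bayp(-232,-5,265),by,0); check(p,R); plan(p,R,open_=10)
E
```

```text
t 26.6 q [-1.162  0.76   1.318  1.122  2.231  0.906] p [ 0.4001 -0.4519  0.2626] F [ 0.4  0.5 -2.2] op 0.0156413024595398
rim 1152 (array([ 0.6075, -0.3338]), np.float64(0.04588585247938266)) [0.2362 0.2517 0.2726]
front z 0.25270159909891515 0.2562683333643025
check err 0.0 laststep 0.02 q [-1.32  0.66  1.46  0.9   2.36  0.73]
n 3 dist [-123.5    0.8    3.1] w [ 0.  -2.8  0. ]
10,-38.3,-1,-15.1,0.01,-0.92,0,
10,-38.5,-1,-14.5,0.01,-0.92,0,
10,-38.7,-1,-13.9,0.01,-0.92,0
--
```

Request:
{"method": "drive_tool", "body": {"moves": [10, -10, 0, -4, 0, -0.2, 0, 10, -18, -0.5, -7, 0, -0.4, 0, 10, -20, -0.5, -8, 0, -0.5, 0, 10, -20, -0.5, -7.5, 0, -0.5, 0, 10, -20, -0.5, -7.5, 0, -0.5, 0, 10, -18, -0.5, -6, 0, -0.4, 0, 10, -9, 0, -3.5, 0, -0.3, 0, 10, 0, 0, 0, 0, 0, 0]}}

```text
t: 27.45
tool_pos: [0.2759, -0.4518, 0.2639]
orientation: [-1.554, 0.264, -0.263]
force: [0.5, -0.7, -0.6]
opening: 0.0152
gripper_force: 60.0
```

```bash
python3 - <<'E'
from kin import *
s=log(); print(s['gripper_force'])
c=cam('top');T=cloud(c); o=bayp(-110,-5,0)
m=(np.hypot(T[...,0]-o[0],T[...,1]-o[1])<.055)&(T[...,2]>.19); p=T[m]
print('cup',o,p.mean(0),np.percentile(p,[1,99],axis=0)); print('edges bay x',np.percentile(((p-O)@Z(by)),[1,99],axis=0))
p1,R1=tcp(bayp(-235,-5,170),by,-17); p2,R2=tcp(bayp(-235,-8,107),by,-35)
check(p2,R2); plan(p1,R1,open_=10,n=5);plan(p2,R2,open_=10,n=5,start=(p1,R1))
E
```

```text
t 27.45 q [-1.323  0.666  1.462  0.897  2.359  0.726] p [ 0.2759 -0.4518  0.2639] F [ 0.5 -0.7 -0.6] op 0.01517016289680594
60.03210783004761
cup [ 0.452  -0.3124  0.    ] [ 0.4509 -0.3186  0.2453] [[ 0.4022 -0.3567  0.228 ]
 [ 0.4924 -0.2743  0.264 ]]
edges bay x [[-0.1608 -0.0497  0.228 ]
 [-0.0689  0.0334  0.264 ]]
check err 0.0 laststep 0.05 q [-1.29  0.47  1.64  0.55  1.84  0.45]
n 5 dist [ -2.    8.3 -45.8] w [-16.8  -0.   -3. ]
10,-0.9,9.2,1.4,-3.35,-0,-0.6,
10,-1,9,2,-3.35,-0,-0.6,
10,-1.1,8.9,2.5,-3.35,-0,-0.6,
10,-1.2,8.7,3,-3.35,-0,-0.6,
10,-1.3,8.5,3.5,-3.35,-0,-0.6
--
n 5 dist [  3.1  19.3 -16.7] w [-17.7   0.   -3.1]
10,-0.8,2,4.7,-3.55,0,-0.63,
10,-0.8,1.7,4.8,-3.55,0,-0.63,
10,-0.9,1.4,4.9,-3.55,0,-0.63,
10,-0.9,1.1,4.9,-3.55,0,-0.63,
10,-0.9,0.8,5,-3.55,0,-0.63
--
```

Request:
{"method": "drive_tool", "body": {"moves": [10, -0.9, 9.2, 1.4, -3.35, 0, -0.6, 10, -1, 9, 2, -3.35, 0, -0.6, 10, -1.1, 8.9, 2.5, -3.35, 0, -0.6, 10, -1.2, 8.7, 3, -3.35, 0, -0.6, 10, -1.3, 8.5, 3.5, -3.35, 0, -0.6, 10, -0.8, 2, 4.7, -3.55, 0, -0.6, 10, -0.8, 1.7, 4.8, -3.55, 0, -0.6, 10, -0.9, 1.4, 4.9, -3.55, 0, -0.6]}}

```text
t: 28.3
tool_pos: [0.2779, -0.4313, 0.2082]
orientation: [-2.045, 0.272, -0.278]
force: [-0.0, -0.0, -2.2]
opening: 0.0155
gripper_force: 60.0
```

Request:
{"method": "drive_tool", "body": {"moves": [10, -0.9, 1.1, 4.9, -3.55, 0, -0.6, 10, -0.9, 0.8, 5, -3.55, 0, -0.6, 10, 0, 0, 0, 0, 0, 0, 10, 0, 0, 0, 0, 0, 0]}}

```text
t: 28.7
tool_pos: [0.2788, -0.4236, 0.2022]
orientation: [-2.166, 0.274, -0.28]
force: [1.0, -0.3, -0.6]
opening: 0.0156
gripper_force: 60.0
```

```bash
python3 - <<'E'
from kin import *
s=log(); R=Rot.from_rotvec(s['orientation']).as_matrix(); g=s['tool_pos']+R[:,2]*.1673
print('grip bay',(g-O)@Z(by)); A=cupR(by,0).T@R@C0.T; print('cup rpy',Rot.from_matrix(A).as_euler('xyz',degrees=True))
p,R=tcp(bayp(-120,-12,105),by,-35); check(p,R); plan(p,R,open_=10,n=6)
c=cam('top'); save(c,'t4.png',(290,150,440,280),4.5)
E
```

```text
t 28.7 q [-1.284  0.47   1.641  0.552  1.845  0.457] p [ 0.2788 -0.4236  0.2022] F [ 1.  -0.3 -0.6] op 0.015616187773897418
grip bay [-0.2344 -0.0073  0.1079]
cup rpy [-34.9316   0.064    0.0444]
check err 0.0 laststep 0.02 q [-1.13  0.63  1.42  0.66  1.82  0.6 ]
n 6 dist [112.  -22.7  -2.7] w [-0.1  0.1 -0. ]
10,18.8,0.8,2.9,-0.01,0.01,-0.01,
10,18.8,0.8,2.9,-0.01,0.01,-0.01,
10,18.8,0.8,2.9,-0.01,0.01,-0.01,
10,18.8,0.8,2.9,-0.01,0.01,-0.01,
10,18.8,0.8,2.9,-0.01,0.01,-0.01,
10,18.8,0.8,2.9,-0.01,0.01,-0.01
--
```

View pics/t4.png

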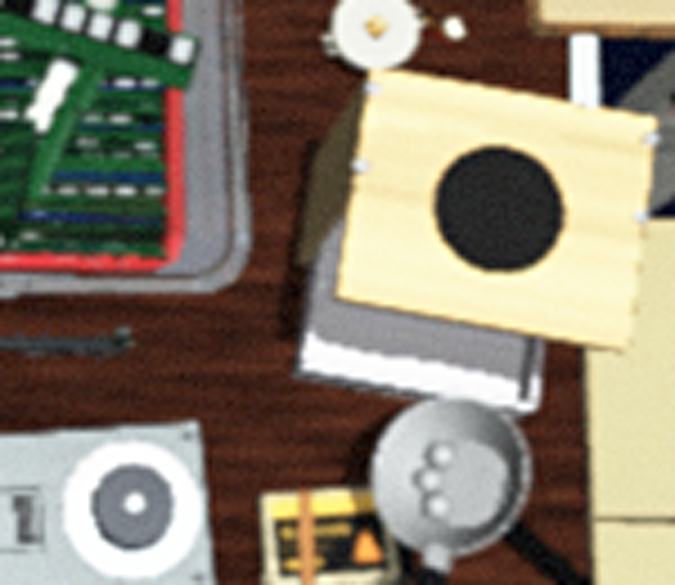

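The cup holds its 3 balls at crop (435,480), tilted 35°; the pan's front edge runs (297,375)–(538,408), and the mat is free at (500,207).

```bash
python3 - <<'E'
from kin import *
c=dict(np.load('top.npz'))
P=onz(c,np.array([(297,375),(538,408)])/4.5+[290,150]-.4,.039); print('pan front ends bay',(P-O)@Z(by)*1e3)
m,ce,st=blob((c['color'].max(2)<60),np.array([500,207])/4.5+[290,150]); print('mat',ce,circ(c,m,.184),onz(c,[ce],.184),'model',bayp(18,0,184))
E
```

```text
pan front ends bay [[-60.9961  71.7549  39.    ]
 [-54.1476 -71.5731  39.    ]]
mat [400.2857 196.0353] (array([ 0.5799, -0.3287]), 0.03295593708753586) [[ 0.5796 -0.3286  0.184 ]] model [ 0.5792 -0.328   0.184 ]
```

Request:
{"method": "drive_tool", "body": {"moves": [10, 12, 0.8, 2, 0, 0, 0, 10, 18, 0.8, 2.9, 0, 0, 0, 10, 18.8, 0.8, 2.9, 0, 0, 0, 10, 18.8, 0.8, 2.9, 0, 0, 0, 10, 18.8, 0.8, 2.9, 0, 0, 0, 10, 15, 0, 2, 0, 0, 0, 10, 6, 0, 1, 0, 0, 0, 10, 0, 0, 0, 0, 0, 0]}}

```text
t: 29.55
tool_pos: [0.3857, -0.4453, 0.1995]
orientation: [-2.167, 0.274, -0.279]
force: [-0.2, 0.3, -1.7]
opening: 0.0151
gripper_force: 60.0
```

```bash
cat >> kin.py <<'E'
def where():
    s=log(); R=Rot.from_rotvec(s['orientation']).as_matrix(); g=s['tool_pos']+R[:,2]*.1673
    print('grip bay mm',np.round((g-O)@Z(by)*1e3,1)); A=cupR(by,0).T@R@C0.T; print('cup rpy',Rot.from_matrix(A).as_euler('xyz',degrees=True))
E
python3 - <<'E'
from kin import *
where()
p1,R1=tcp(bayp(-122,-18,105),by,-55);p,R=tcp(bayp(-122,-22,105),by,-82); check(p,R); plan(p1,R1,open_=10,n=6); plan(p,R,open_=10,n=8,start=(p1,R1))
E
```

```text
t 29.55 q [-1.14   0.618  1.435  0.658  1.82   0.597] p [ 0.3857 -0.4453  0.1995] F [-0.2  0.3 -1.7] op 0.015062934284287566
grip bay mm [-125.5  -11.7  105. ]
cup rpy [-34.9832   0.0798   0.0594]
check err 0.0 laststep 0.05 q [-0.88  0.03  1.86  0.23  1.22  0.79]
n 6 dist [ 8.6 33.3 40.5] w [-19.7   0.1  -3.5]
10,0.4,-8.8,0.9,-3.29,0.02,-0.58,
10,0.5,-8.8,0.4,-3.29,0.02,-0.58,
10,0.6,-8.8,-0.1,-3.29,0.02,-0.58,
10,0.7,-8.8,-0.6,-3.29,0.02,-0.58,
10,0.7,-8.7,-1.1,-3.29,0.02,-0.58,
10,0.8,-8.7,-1.6,-3.29,0.02,-0.58
--
n 8 dist [10.8 66.7 28.2] w [-26.6   0.   -4.7]
10,-0.3,-8.9,1.9,-3.32,0,-0.59,
10,-0.2,-9,1.4,-3.32,0,-0.59,
10,-0.2,-9.1,0.9,-3.32,0,-0.59,
10,-0.1,-9.1,0.4,-3.32,0,-0.59,
10,0,-9.2,-0.2,-3.32,0,-0.59,
10,0.1,-9.1,-0.7,-3.32,0,-0.59,
10,0.2,-9.1,-1.2,-3.32,0,-0.59,
10,0.3,-9,-1.8,-3.32,0,-0.59
--
```

Request:
{"method": "drive_tool", "body": {"moves": [10, 0.4, -8.8, 0.9, -3.29, 0, -0.58, 10, 0.5, -8.8, 0.4, -3.29, 0, -0.58, 10, 0.6, -8.8, -0.1, -3.29, 0, -0.58, 10, 0.7, -8.8, -0.6, -3.29, 0, -0.58, 10, 0.7, -8.7, -1.1, -3.29, 0, -0.58, 10, 0.8, -8.7, -1.6, -3.29, 0, -0.58, 10, 0, 0, 0, 0, 0, 0]}}

```text
t: 30.25
tool_pos: [0.3935, -0.4117, 0.2415]
orientation: [-2.522, 0.272, -0.284]
force: [0.1, -0.2, -1.4]
opening: 0.0153
gripper_force: 60.0
```

Request:
{"method": "drive_tool", "body": {"moves": [10, 0, -4.5, 1, -1.66, 0, -0.3, 10, 0, -4.5, 0.8, -1.66, 0, -0.3, 10, 0, -4.5, 0.7, -1.66, 0, -0.3, 10, 0, -4.5, 0.6, -1.66, 0, -0.3, 10, 0, -4.5, 0.5, -1.66, 0, -0.3, 10, 0, -4.6, 0.3, -1.66, 0, -0.3, 10, 0, -4.6, 0.2, -1.66, 0, -0.3, 10, 0, -4.6, 0.1, -1.66, 0, -0.3]}}

```text
t: 31.05
tool_pos: [0.3998, -0.3783, 0.2544]
orientation: [-2.759, 0.266, -0.282]
force: [-0.2, -0.2, -1.2]
opening: 0.0155
gripper_force: 60.0
```

```bash
python3 - <<'E'
from kin import *
where()
p,R=tcp(bayp(-122,-22,105),by,-82); plan(p,R,open_=10,n=8)
E
```

```text
t 31.05 q [-0.981  0.183  1.744  0.386  1.384  0.677] p [ 0.3998 -0.3783  0.2544] F [-0.2 -0.2 -1.2] op 0.015488145185741795
grip bay mm [-122.1  -18.5  100.9]
cup rpy [-68.7009   0.0428   0.0622]
n 8 dist [ 5.3 33.  13.8] w [-13.1   0.1  -2.3]
10,0,-4.5,-0.1,-1.64,0.01,-0.28,
10,0,-4.5,-0.2,-1.64,0.01,-0.28,
10,0.1,-4.5,-0.3,-1.64,0.01,-0.28,
10,0.1,-4.5,-0.5,-1.64,0.01,-0.28,
10,0.1,-4.5,-0.6,-1.64,0.01,-0.28,
10,0.1,-4.5,-0.7,-1.64,0.01,-0.28,
10,0.1,-4.4,-0.9,-1.64,0.01,-0.28,
10,0.2,-4.4,-1,-1.64,0.01,-0.28
--
```

Request:
{"method": "drive_tool", "body": {"moves": [10, 0, -4.5, -0.1, -1.64, 0, -0.3, 10, 0, -4.5, -0.2, -1.64, 0, -0.3, 10, 0, -4.5, -0.3, -1.64, 0, -0.3, 10, 0, -4.5, -0.5, -1.64, 0, -0.3, 10, 0, -4.5, -0.6, -1.64, 0, -0.3, 10, 0, -4.5, -0.7, -1.64, 0, -0.3, 10, 0, -4.4, -0.9, -1.64, 0, -0.3, 10, 0, -4.4, -1, -1.64, 0, -0.3]}}

```text
t: 31.85
tool_pos: [0.4043, -0.3453, 0.268]
orientation: [-2.993, 0.256, -0.278]
force: [0.5, 0.3, -1.4]
opening: 0.0155
gripper_force: 60.0
```

Request:
{"method": "drive_tool", "body": {"moves": [10, 0, 0, 0, 0, 0, 0, 10, 0, 0, 0, 0, 0, 0, 10, 0, 0, 0, 0, 0, 0, 10, 0, 0, 0, 0, 0, 0, 10, 0, 0, 0, 0, 0, 0, 10, 0, 0, 0, 0, 0, 0]}}

```text
t: 32.45
tool_pos: [0.4042, -0.3458, 0.2677]
orientation: [-2.991, 0.256, -0.277]
force: [0.6, -1.0, -0.9]
opening: 0.0156
gripper_force: 60.0
```

```bash
python3 - <<'E'
from kin import *
where()
c=cam('side'); save(c,'s7.png',(240,120,360,215),6.3)
p1,R1=tcp(bayp(-122,-15,105),by,-55);p,R=tcp(bayp(-122,-8,105),by,-35); check(p,R); plan(p1,R1,open_=10,n=6); plan(p,R,open_=10,n=4,start=(p1,R1))
E
```

```text
t 32.45 q [-0.884  0.029  1.862  0.235  1.221  0.781] p [ 0.4042 -0.3458  0.2677] F [ 0.6 -1.  -0.9] op 0.015616550658130628
grip bay mm [-123.   -22.2  104.6]
cup rpy [-81.8817   0.0474   0.1198]
check err 0.0 laststep 0.05 q [-1.13  0.62  1.44  0.66  1.81  0.6 ]
n 6 dist [ -9.4 -63.3 -27.8] w [26.5  0.1  4.8]
10,-0.4,11.2,3.1,4.41,0.01,0.79,
10,-0.3,11.4,2.2,4.41,0.01,0.79,
10,-0.1,11.6,1.3,4.41,0.01,0.79,
10,0.1,11.6,0.4,4.41,0.01,0.79,
10,0.2,11.6,-0.5,4.41,0.01,0.79,
10,0.4,11.5,-1.4,4.41,0.01,0.79
--
n 4 dist [ -5.3 -33.  -40.5] w [19.7  0.   3.5]
10,-0.6,12.7,3.4,4.92,0,0.87,
10,-0.4,12.9,2.3,4.92,0,0.87,
10,-0.2,13.1,1.2,4.92,0,0.87,
10,-0,13.1,0.1,4.92,0,0.87
--
```

View pics/s7.png

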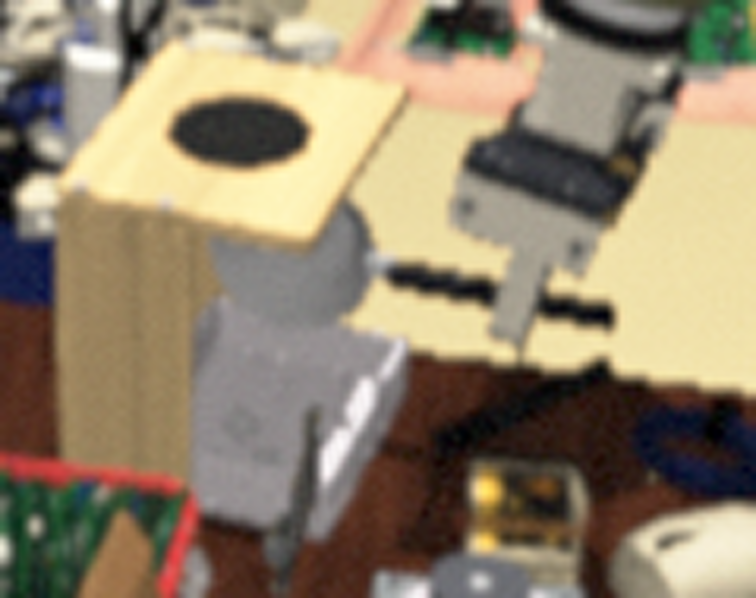

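The cup's mouth faces the camera at (295,260) and looks empty, with the pan below it; the mat is clear at (240,130). I roll back and withdraw.

Request:
{"method": "drive_tool", "body": {"moves": [10, -0.4, 11.2, 3.1, 4.41, 0, 0.8, 10, -0.3, 11.4, 2.2, 4.41, 0, 0.8, 10, -0.1, 11.6, 1.3, 4.41, 0, 0.8, 10, 0.1, 11.6, 0.4, 4.41, 0, 0.8, 10, 0.2, 11.6, -0.5, 4.41, 0, 0.8, 10, 0.4, 11.5, -1.4, 4.41, 0, 0.8, 10, 0, 0, 0, 0, 0, 0]}}

```text
t: 33.2
tool_pos: [0.3941, -0.41, 0.2385]
orientation: [-2.516, 0.276, -0.282]
force: [0.3, 0.1, -1.7]
opening: 0.0153
gripper_force: 60.0
```

Request:
{"method": "drive_tool", "body": {"moves": [10, -0.6, 12.7, 3.4, 4.92, 0, 0.87, 10, -0.4, 12.9, 2.3, 4.92, 0, 0.87, 10, -0.2, 13.1, 1.2, 4.92, 0, 0.87, 10, 0, 13.1, 0.1, 4.92, 0, 0.87, 10, 0, 0, 0, 0, 0, 0, 10, 0, 0, 0, 0, 0, 0]}}

```text
t: 33.8
tool_pos: [0.3897, -0.4417, 0.1995]
orientation: [-2.171, 0.275, -0.279]
force: [-0.5, -0.2, -1.5]
opening: 0.0156
gripper_force: 60.0
```

```bash
python3 - <<'E'
from kin import *
where()
p,R=tcp(bayp(-238,-6,107),by,-35); check(p,R); plan(p,R,open_=10,n=6)
E
```

```text
t 33.8 q [-1.132  0.614  1.44   0.661  1.812  0.602] p [ 0.3897 -0.4417  0.1995] F [-0.5 -0.2 -1.5] op 0.01555913519904973
grip bay mm [-122.    -7.9  104.4]
cup rpy [-35.1899   0.1341   0.0054]
check err 0.0 laststep 0.02 q [-1.29  0.46  1.65  0.55  1.84  0.45]
n 6 dist [-114.4   20.2    2. ] w [ 0.2  0.1 -0.1]
10,-19.1,-0.4,-3.3,0.03,0.01,-0.01,
10,-19.1,-0.4,-3.3,0.03,0.01,-0.01,
10,-19.1,-0.4,-3.3,0.03,0.01,-0.01,
10,-19.1,-0.4,-3.3,0.03,0.01,-0.01,
10,-19.1,-0.4,-3.3,0.03,0.01,-0.01,
10,-19.1,-0.4,-3.3,0.03,0.01,-0.01
--
```

Request:
{"method": "drive_tool", "body": {"moves": [10, -19.1, -0.4, -3.3, 0, 0, 0, 10, -19.1, -0.4, -3.3, 0, 0, 0, 10, -19.1, -0.4, -3.3, 0, 0, 0, 10, -19.1, -0.4, -3.3, 0, 0, 0, 10, -19.1, -0.4, -3.3, 0, 0, 0, 10, -19.1, -0.4, -3.3, 0, 0, 0, 10, 0, 0, 0, 0, 0, 0]}}

```text
t: 34.5
tool_pos: [0.274, -0.4214, 0.203]
orientation: [-2.173, 0.275, -0.28]
force: [1.1, -0.8, -1.3]
opening: 0.0151
gripper_force: 60.0
```

```bash
python3 - <<'E'
from kin import *
where()
c=cam('side'); 
# pan interior and bowl in one picture: side pan crop | top bowl crop
t=cam('top'); a=cv2.resize(c['color'][150:215,265:315],None,fx=8,fy=8,interpolation=2); b=cv2.resize(t['color'][215:280,365:415],None,fx=8,fy=8,interpolation=2)
cv2.imwrite('pics/f.png',np.hstack([a,b])[...,::-1])
p1,R1=tcp(bayp(-238,-5,180),by,-15);p,R=tcp(bayp(-238,-3,268),by,0); check(p,R); plan(p1,R1,open_=10,n=5); plan(p,R,open_=10,n=5,start=(p1,R1))
E
```

```text
t 34.5 q [-1.29   0.457  1.654  0.545  1.841  0.451] p [ 0.274  -0.4214  0.203 ] F [ 1.1 -0.8 -1.3] op 0.01514206685986493
grip bay mm [-239.4   -6.6  107.7]
cup rpy [-35.2977   0.0983  -0.0048]
check err 0.0 laststep 0.04 q [-1.33  0.65  1.48  0.89  2.36  0.72]
n 5 dist [ -3.9 -22.6  19.7] w [20.   0.   3.5]
10,1,-0.6,-5.9,3.99,0,0.7,
10,1,-1,-5.9,3.99,0,0.7,
10,1,-1.4,-5.8,3.99,0,0.7,
10,0.9,-1.8,-5.7,3.99,0,0.7,
10,0.9,-2.2,-5.5,3.99,0,0.7
--
n 5 dist [-0.6 -3.6 45.4] w [14.8  0.   2.6]
10,0.5,-8.6,-3,2.95,0,0.52,
10,0.5,-8.7,-2.6,2.95,0,0.52,
10,0.4,-8.8,-2.1,2.95,0,0.52,
10,0.3,-8.9,-1.6,2.95,0,0.52,
10,0.2,-9,-1.2,2.95,0,0.52
--
```

View pics/f.png

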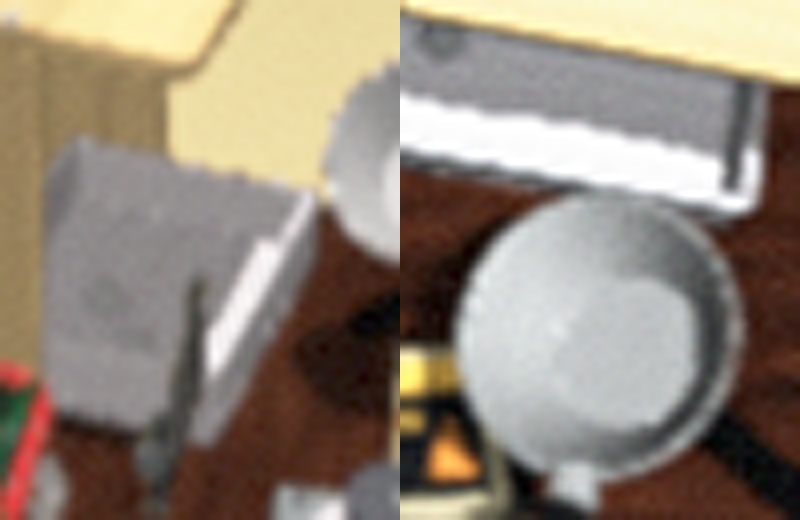

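The bowl is empty, and one ball is visible in the pan at (440,35) of the right half. I check the rest by depth while carrying the cup up.

```bash
python3 - <<'E'
from kin import *
for n in('side','top'):
    c=dict(np.load(n+'.npz')); B=(cloud(c)-O)@Z(by)
    m=(abs(B[...,0])<.05)&(abs(B[...,1])<.064)&(B[...,2]>.011)&(B[...,2]<.028)
    k,l,st,ce=cv2.connectedComponentsWithStats(m.astype(np.uint8))
    for i in range(1,k):
        if st[i,4]>3: print(n,st[i,4],np.round(np.median(B[l==i],0)*1e3),np.round(np.ptp(B[l==i],axis=0)*1e3))
E
```

```text
side 6 [ 38. -62.  23.] [14.  2.  6.]
side 4 [ 22. -62.  19.] [11.  2.  3.]
side 13 [15. 11. 16.] [13. 15.  9.]
side 9 [-10.  39.  18.] [11. 13.  5.]
top 21 [-12.  36.  18.] [10. 14. 12.]
```

Request:
{"method": "drive_tool", "body": {"moves": [10, 1, -0.6, -5.9, 4, 0, 0.7, 10, 1, -1, -5.9, 4, 0, 0.7, 10, 1, -1.4, -5.8, 4, 0, 0.7, 10, 0.9, -1.8, -5.7, 4, 0, 0.7, 10, 0.9, -2.2, -5.5, 4, 0, 0.7, 10, 0.5, -8.6, -3, 2.95, 0, 0.5, 10, 0.5, -8.7, -2.6, 2.95, 0, 0.5, 10, 0.4, -8.8, -2.1, 2.95, 0, 0.5]}}

```text
t: 35.4
tool_pos: [0.2719, -0.4467, 0.2491]
orientation: [-1.656, 0.264, -0.266]
force: [-0.5, 0.6, -1.3]
opening: 0.0151
gripper_force: 60.0
```

Request:
{"method": "drive_tool", "body": {"moves": [10, 0.3, -8.9, -1.6, 2.95, 0, 0.5, 10, 0.2, -9, -1.2, 2.95, 0, 0.5, 10, 0, 0, 0, 0, 0, 0, 10, 0, 0, 0, 0, 0, 0]}}

```text
t: 35.8
tool_pos: [0.2713, -0.4481, 0.2664]
orientation: [-1.554, 0.262, -0.262]
force: [0.1, -0.0, -1.1]
opening: 0.0154
gripper_force: 60.0
```

```bash
python3 - <<'E'
from kin import *
where()
p,R=tcp(bayp(-238,0,268),by,0); plan(p,R,open_=10,n=1)
p2,R2=tcp(bayp(-103,0,265),by,0); check(p2,R2); plan(p2,R2,open_=10,n=5,start=(p,R))
E
```

```text
t 35.8 q [-1.328  0.652  1.478  0.889  2.363  0.718] p [ 0.2713 -0.4481  0.2664] F [ 0.1 -0.  -1.1] op 0.015353127467167781
grip bay mm [-237.9   -3.   266.6]
cup rpy [ 0.068  -0.0338  0.0687]
n 1 dist [0.2 3.  1.6] w [-0.1  0.1  0. ]
10,-0.8,-1.6,2.9,-0.07,0.07,0.02
--
check err 0.0 laststep 0.02 q [-1.16  0.81  1.24  1.11  2.28  0.92]
n 5 dist [133.3 -21.6  -3. ] w [0. 0. 0.]
10,26.6,0.6,4.7,0,0,0,
10,26.6,0.6,4.7,0,0,0,
10,26.6,0.6,4.7,0,0,0,
10,26.6,0.6,4.7,0,0,0,
10,26.6,0.6,4.7,0,0,0
--
```

Request:
{"method": "drive_tool", "body": {"moves": [10, 0, -1.6, 2.9, 0, 0, 0, 10, 15, 0, 2.5, 0, 0, 0, 10, 25, 0.3, 4.5, 0, 0, 0, 10, 26, 0.3, 4.7, 0, 0, 0, 10, 26, 0.3, 4.7, 0, 0, 0, 10, 25, 0.3, 4.5, 0, 0, 0, 10, 15, 0.3, 2.7, 0, 0, 0, 10, 0, 0, 0, 0, 0, 0]}}

```text
t: 36.6
tool_pos: [0.4063, -0.4658, 0.2664]
orientation: [-1.552, 0.26, -0.262]
force: [-0.9, -0.1, -1.7]
opening: 0.0156
gripper_force: 60.0
```

```bash
python3 - <<'E'
from kin import *
where()
c=cam('top');B=(cloud(c)-O)@Z(by); d=cam('side');D=(cloud(d)-O)@Z(by)
m=(np.hypot(B[...,0]-.018,B[...,1])<.06)&(B[...,2]>.236); p=B[m]; print('top-level ext',np.percentile(p,[0.5,99.5],axis=0)*1e3, 'rim fit',circfit(p[p[:,2]>np.percentile(p[:,2],60)][:,:2]))
p,R=tcp(bayp(-103,0,228),by,0); check(p,R); plan(p,R,open_=10,n=3)
# stray balls on table near bay
for n,P,cc in(('top',B,c),('side',D,d)):
    m=(abs(P[...,0])<.2)&(abs(P[...,1])<.25)&(P[...,2]>.01)&(P[...,2]<.022)&(cc['color'].min(2)>90)
    k,l,st,ce=cv2.connectedComponentsWithStats(m.astype(np.uint8))
    for i in range(1,k):
        if 4<st[i,4]<60: print(n,st[i,4],np.round(np.median(P[l==i],0)*1e3),np.round(np.ptp(P[l==i],axis=0)*1e3))
E
```

```text
t 36.6 q [-1.152  0.807  1.239  1.119  2.28   0.928] p [ 0.4063 -0.4658  0.2664] F [-0.9 -0.1 -1.7] op 0.015567142435695252
grip bay mm [-102.     1.1  267. ]
cup rpy [ 0.1933 -0.0563  0.138 ]
top-level ext [[-40.0263 -44.1338 236.0926]
 [ 63.2697  42.1386 274.2431]] rim fit (array([0.0159, 0.0003]), np.float64(0.04329664151865023))
check err 0.0 laststep 0.01 q [-1.16  0.87  1.23  1.08  2.26  0.87]
n 3 dist [  0.5  -0.5 -38.3] w [-0.2  0.1 -0. ]
10,0.2,12.8,-0.2,-0.08,0.03,-0.01,
10,0.2,12.8,-0.1,-0.08,0.03,-0.01,
10,0.2,12.8,-0.1,-0.08,0.03,-0.01
--
top 6 [196. 165.  12.] [ 7. 11.  2.]
top 6 [194. 150.  15.] [8. 5. 6.]
top 15 [181. 169.  12.] [19. 20.  5.]
top 9 [161. 170.  12.] [14. 10.  4.]
top 8 [162. 145.  13.] [12.  4.  5.]
top 6 [147. 156.  12.] [ 8. 14.  4.]
top 8 [163.  34.  20.] [12. 12.  6.]
top 8 [136. 152.  11.] [ 5. 14.  4.]
top 6 [ 198. -159.   15.] [8. 8. 7.]
top 12 [105. 157.  12.] [17. 10.  5.]
top 24 [ 76. 153.  12.] [34. 14.  6.]
top 23 [ 131. -152.   16.] [ 7. 51. 11.]
top 32 [ 39. 146.  12.] [31. 18.  8.]
top 19 [-12.  36.  17.] [10. 14. 11.]
top 7 [-158.  218.   20.] [ 3. 16.  5.]
top 56 [-129.   40.   20.] [24. 44.  7.]
top 7 [-184.  205.   21.] [11.  4.  3.]
top 8 [-152.   51.   21.] [11.  5.  7.]
side 12 [ 194. -151.   14.] [ 5. 25.  7.]
side 42 [-53.  18.  16.] [  8. 139.  12.]
side 7 [-145. -112.   15.] [17. 21.  7.]
side 31 [181.  64.  20.] [31. 42. 11.]
side 27 [158.  50.  21.] [27. 46.  9.]
side 14 [12. 11. 15.] [15. 22. 11.]
side 9 [-10.  41.  19.] [13. 14.  5.]
side 48 [-7. 71. 17.] [55. 12. 12.]
side 24 [-166.    7.   20.] [34. 50.  5.]
side 48 [-14. 152.  13.] [26. 79.  7.]
```

Request:
{"method": "drive_tool", "body": {"moves": [10, 0, 12, 0, -0.1, 0, 0, 10, 0, 12, 0, -0.1, 0, 0, 10, 0, 10, 0, 0, 0, 0, 10, 0, 4, 0, 0, 0, 0, 10, 0, 3, 0, 0, 0, 0, 10, 0, 0, 0, 0, 0, 0]}}

```text
t: 37.3
tool_pos: [0.4038, -0.4664, 0.225]
orientation: [-1.553, 0.263, -0.262]
force: [0.0, 0.3, -1.3]
opening: 0.0156
gripper_force: 60.0
```

Request:
{"method": "drive_tool", "body": {"moves": [10, 0, 1, 0, 0, 0, 0, 10, 0, 0, 0, 0, 0, 0]}}

```text
t: 37.5
tool_pos: [0.404, -0.4666, 0.2249]
orientation: [-1.555, 0.262, -0.263]
force: [-0.9, -0.2, 0.0]
opening: 0.0157
gripper_force: 60.0
```

Request:
{"method": "drive_tool", "body": {"moves": [10, 0, 1, 0, 0, 0, 0, 10, 0, 0, 0, 0, 0, 0]}}

```text
t: 37.7
tool_pos: [0.404, -0.4664, 0.2237]
orientation: [-1.554, 0.262, -0.263]
force: [0.3, -0.9, -0.6]
opening: 0.0155
gripper_force: 60.0
```

Request:
{"method": "drive_tool", "body": {"moves": [10, 0, 1, 0, 0, 0, 0, 10, 0, 0, 0, 0, 0, 0]}}

```text
t: 37.9
tool_pos: [0.4039, -0.4664, 0.2225]
orientation: [-1.554, 0.263, -0.262]
force: [-0.0, -0.1, -0.1]
opening: 0.0155
gripper_force: 60.0
```

Request:
{"method": "drive_tool", "body": {"moves": [10, 0, 0.8, 0, 0, 0, 0, 10, 0, 0, 0, 0, 0, 0]}}

```text
t: 38.1
tool_pos: [0.4039, -0.4664, 0.2218]
orientation: [-1.554, 0.262, -0.263]
force: [-0.2, 0.3, -0.1]
opening: 0.0155
gripper_force: 60.0
```

Request:
{"method": "drive_tool", "body": {"moves": [10, 0, 0.5, 0, 0, 0, 0, 10, 0, 0, 0, 0, 0, 0]}}

```text
t: 38.3
tool_pos: [0.4038, -0.4665, 0.2214]
orientation: [-1.554, 0.262, -0.263]
force: [-0.5, -0.4, 1.4]
opening: 0.0155
gripper_force: 60.0
```

Request:
{"method": "drive_tool", "body": {"moves": [17, 0, 0, 0, 0, 0, 0, 20, 0, 0, 0, 0, 0, 0, 28, 0, 0, 0, 0, 0, 0, 40, 0, 0, 0, 0, 0, 0, 45, 0, 0, 0, 0, 0, 0, 45, 0, 0, 0, 0, 0, 0]}}

```text
t: 38.9
tool_pos: [0.4039, -0.4664, 0.2212]
orientation: [-1.554, 0.263, -0.262]
force: [0.7, -0.5, -0.4]
opening: 0.0439
gripper_force: 0.0
```

Request:
{"method": "drive_tool", "body": {"moves": [45, 0, 0, -10, 0, 0, 0, 45, 0, 0, -30, 0, 0, 0, 45, 0, 0, -40, 0, 0, 0, 45, 0, 0, -40, 0, 0, 0, 45, 0, -40, 0, 0, 0, 0, 45, 0, -40, 0, 0, 0, 0, 45, 0, 0, 0, 0, 0, 0]}}

```text
t: 39.6
tool_pos: [0.364, -0.5819, 0.307]
orientation: [-1.561, 0.259, -0.268]
force: [0.0, 0.2, 1.4]
opening: 0.0451
gripper_force: 0.0
```

```bash
python3 - <<'E'
from kin import *
s=log()
c=cam('top');B=(cloud(c)-O)@Z(by); d=cam('side');D=(cloud(d)-O)@Z(by)
for n,P in(('T',B),('S',D)):
    m=(np.hypot(P[...,0]-.018,P[...,1])<.065)&(P[...,2]>.209)&(P[...,2]<.225)&(P[...,0]>-.02); p=P[m]
    print(n,'rim bay',m.sum(),circfit(p[:,:2]),'z',np.percentile(p[:,2],[50,98]),'slope',np.linalg.lstsq(np.c_[p[p[:,2]>.214][:,:2],np.ones((p[:,2]>.214).sum())],p[p[:,2]>.214][:,2],rcond=None)[0][:2])
    m=(P[...,0]<-.06)&(P[...,0]>-.15)&(abs(P[...,1])<.03)&(P[...,2]>.2)&(P[...,2]<.25); p=P[m]; print(n,'handle z',np.median(p[:,2]),np.polyfit(p[:,0],p[:,2],1)[0])
    m=(abs(P[...,0])<.05)&(abs(P[...,1])<.06)&(P[...,2]>.010)&(P[...,2]<.028)
    k,l,st,ce=cv2.connectedComponentsWithStats(m.astype(np.uint8))
    for i in range(1,k):
        if st[i,4]>3: print(n,'ball',st[i,4],np.round(np.median(P[l==i],0)*1e3),np.round(np.ptp(P[l==i],axis=0)*1e3))
W=cloud(c)
m=(np.hypot(W[...,0]-.431,W[...,1]+.1465)<.045)&(W[...,2]>.06);print('disc top',cv2.minEnclosingCircle(W[m][:,:2].astype(np.float32)),np.median(W[m][:,2]))
g=c['color'].astype(int).sum(2); uv=proj(c,[.4237,-.0846,.031])[0].astype(int); print('nub row',uv,g[uv[1],uv[0]-14:uv[0]+10])
x=np.argsort(g[uv[1],uv[0]-14:uv[0]+10])[:4]+uv[0]-14; print(onz(c,[(i,uv[1]) for i in x],.031)[:,1])
E
```

```text
t 39.6 q [-1.257  0.975  0.885  1.203  2.438  1.1  ] p [ 0.364  -0.5819  0.307 ] F [0.  0.2 1.4] op 0.045129332393702794
T rim bay 350 (array([ 0.0172, -0.0015]), np.float64(0.04061227176664612)) z [0.2147 0.22  ] slope [ 0.0001 -0.0001]
T handle z 0.2287301456655383 -0.006825482278751608
T ball 24 [-13.  35.  17.] [11. 14.  9.]
S rim bay 135 (array([0.0186, 0.001 ]), np.float64(0.041561292307750373)) z [0.2129 0.2187] slope [0.0033 0.0118]
S handle z 0.22428881094968817 0.01911550105195729
S ball 13 [12. 11. 16.] [12. 11. 11.]
S ball 9 [-10.  37.  17.] [12. 12.  9.]
disc top ((0.43075090646743774, -0.14688847959041595), 0.023843513801693916) 0.06699842621260269
nub row [295 265] [628 620 632 621 608 621 626 624 629 635 642 628 544 337 263 376 482 513
 503 601 628 597 607 716]
[-0.0846 -0.0819 -0.0872 -0.0898]
```

```bash
python3 - <<'E'
from kin import *
c=dict(np.load('top.npz'));d=dict(np.load('side.npz'))
def vis(cc,X):
    uv=proj(cc,[X])[0].round().astype(int); z=(cc['R']@X+cc['t'])[2]; return cc['depth'][uv[1],uv[0]]>z-.012
print('visible ball-top (S side,T top,. none, M mid) rows x 44..-44, cols y 58..-58')
for x in range(44,-45,-8): print('%4d '%x+''.join(('S' if vis(d,bayp(x,y,19)) else 'T' if vis(c,bayp(x,y,19)) else '.') for y in range(58,-59,-6)))
a=c['color']; b=d['color'][130:215,255:325]
cv2.imwrite('pics/last.png',np.hstack([cv2.resize(a[170:255,355:425],None,fx=5.7,fy=5.7,interpolation=2),cv2.resize(b,None,fx=5.7,fy=5.7,interpolation=2)])[...,::-1])
E
```

```text
visible ball-top (S side,T top,. none, M mid) rows x 44..-44, cols y 58..-58
  44 .........SSSSSSSSSSS
  36 T.....SSSSSSSSSSSSSS
  28 T.SSSSSSSSSSSSSSS.SS
  20 T..SSSSSSSSSSSSSSSSS
  12 T.SSSSSSSSSSSSSSSSSS
   4 S.SSSSSSSSSSSSSSSSSS
  -4 T.SSSSSSSSSSSSSSSSSS
 -12 TTTSSSSSSSSSSSSSSSSS
 -20 TTSSSSSSSTTTSSSSSSSS
 -28 TTSTTTTTTSSSSSSSSSSS
 -36 TTTTTTSSSSSSSSSSSSSS
 -44 TTTSTSTTSTSTSTSTTS.S
```

View pics/last.png

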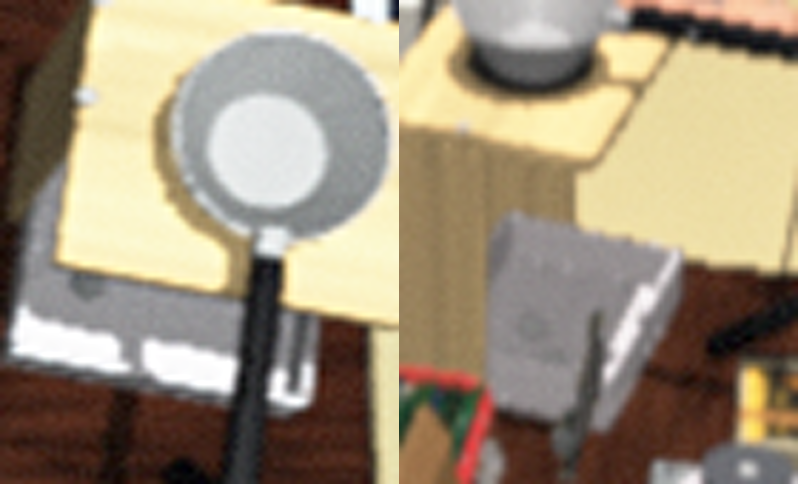

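The cup stands empty on the mat (left half, (270,150)). Balls show in the pan at (90,285) left and (530,320) right. The third ball may be hidden behind the side panel, so I compare against the first pictures for any stray.

```bash
python3 - <<'E'
from kin import *
for n in('top','side'):
    a=cv2.imread('pics/%s0.png'%n).astype(int); c=dict(np.load(n+'.npz')); im=c['color'][...,::-1]
    b=cv2.resize(im,None,fx=1.4,fy=1.4,interpolation=cv2.INTER_CUBIC).astype(int)
    df=cv2.GaussianBlur(np.abs(a-b).max(2).astype(np.float32),(5,5),0)>28
    k,l,st,ce=cv2.connectedComponentsWithStats(df.astype(np.uint8))
    P=cloud(c)
    for i in range(1,k):
        if st[i,4]>12:
            u,v=(ce[i]/1.4).astype(int); w=P[min(v,419),min(u,559)]
            print(n,ce[i].astype(int),st[i,2:5],'world',np.round(w,3),'bay',np.round((w-O)@Z(by)*1e3).astype(int),'rgb',im[v,u][::-1])
# weak clusters in pan incl. walls
d=dict(np.load('side.npz'));D=(cloud(d)-O)@Z(by)
m=(D[...,0]>-.05)&(D[...,0]<.05)&(D[...,1]>.0)&(D[...,1]<.064)&(D[...,2]>.009)&(D[...,2]<.03)
for v,u in np.argwhere(m): print((u,v),np.round(D[v,u]*1e3).astype(int),end=' ')
E
```

```text
top [314 254] [ 27  25 509] world [0.658 0.119 0.002] bay [ 24 454   2] rgb [61 30 22]
top [540 268] [ 38  50 487] world [ 0.583 -0.287  0.215] bay [ 15  41 215] rgb [195 199 199]
top [560 316] [  53  122 1516] world [ 0.498 -0.314  0.228] bay [-64   1 228] rgb [42 42 50]
top [552 269] [ 22  27 182] world [ 0.588 -0.312  0.19 ] bay [ 24  17 190] rgb [235 238 238]
top [274 264] [ 22  10 161] world [0.633 0.197 0.001] bay [-13 527   1] rgb [65 36 24]
top [569 279] [ 19  25 200] world [ 0.572 -0.341  0.187] bay [ 13 -14 187] rgb [228 230 231]
top [517 307] [ 8  6 39] world [ 0.556 -0.285  0.017] bay [-12  39  17] rgb [104 106 106]
top [523 350] [ 22  58 475] world [ 0.472 -0.299  0.007] bay [-92  11   7] rgb [28 13  4]
top [520 339] [ 6 14 58] world [ 0.495 -0.292  0.004] bay [-71  22   4] rgb [80 43 29]
top [720 387] [ 155   93 7799] world [ 0.378 -0.481  0.391] bay [-156 -183  391] rgb [252 253 243]
top [446 367] [ 28  29 626] world [ 0.43  -0.145  0.067] bay [-159  157   67] rgb [254 255 255]
top [409 371] [ 17  18 256] world [ 0.425 -0.077  0.021] bay [-175  223   21] rgb [201 214 2
[... 3250 characters left out ...]
)) [18 11 11] (np.int64(277), np.int64(187)) [13 17 17] (np.int64(278), np.int64(187)) [10 14 15] (np.int64(279), np.int64(187)) [ 8 11 14] (np.int64(276), np.int64(188)) [17 15 10] (np.int64(278), np.int64(188)) [10 16 13] (np.int64(279), np.int64(188)) [ 8 11  9] (np.int64(280), np.int64(191)) [-4 36 18] (np.int64(281), np.int64(191)) [-9 39 21] (np.int64(282), np.int64(191)) [-9 31 16] (np.int64(273), np.int64(192)) [10 63 28] (np.int64(280), np.int64(192)) [-5 37 14] (np.int64(281), np.int64(192)) [-10  42  19] (np.int64(282), np.int64(192)) [-13  41  19] (np.int64(283), np.int64(192)) [-15  36  16] (np.int64(282), np.int64(193)) [-12  37  12] (np.int64(283), np.int64(193)) [-17  43  17]
```

The comparison shows no stray ball on the table, so the third most likely lies behind the left panel. Two balls are confirmed in the pan, and everything else checks out.

```bash
python3 -c "
from plant import robot
print(robot.close_job(), robot.read_state()['t'])"
```

```text
the job is handed in; nothing more can be done
the job is handed in; nothing more can be done
```

The job is handed in: the switch is on, both discs found are stacked centred on the plate, and the empty cup stands upright on the mat. Of the 3 balls poured I could see only 2 in the pan; the third is probably behind the side panel, as no stray showed on the table.

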